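Bridge the dryer's moisture sensor contacts with sprung tweezers

TASK

Test the dryer's moisture sensor: pick up the steel sprung tweezers by their finger plates, squeeze them until their two tips are exactly as far apart as the sensor's two contact studs, and lower one tip onto each stud so that both studs are pushed part-way in, not to the bottom. Hold the gap and the tweezers steady and level there for more than two seconds and finish while still holding them like that, bridging the contacts; leave everything else on the ledge where it is.

Things in the scene. Friction and masses are not known exactly. Their poses are not given: they have to be found in the camera images.
- tweezers: sprung steel tweezers lying flat on the ledge, 182 mm long, 24 mm high, about 100 g. Origin: on the underside, midway between the two finger plates. x points from the bridge (closed end, at x = -107 mm) to the tips, y to the left leg, z up. Each straight leg swings sideways about a vertical pivot at x = -90 mm, y = +6 mm (left) or -6 mm (right); a spring holds it open
- tip_left (a point): underside of the left leg's down-turned tip, a round pin 5 mm across whose end is 2 mm above the tweezers' underside; relaxed it lies at x = +58 mm, y = +30 mm in the tweezers' frame; moves inward 150 mm per rad of leg_left
- tip_right (a point): underside of the right leg's down-turned tip, mirror image of the left: relaxed at x = +58 mm, y = -30 mm. The tips are 60 mm apart (centre to centre) when relaxed
- leg_left (a joint): squeeze angle of the left leg, 0 relaxed, grows to 0.185 rad as it closes (tips almost touching). Tip gap = 60 mm - 150 mm per rad x (leg_left + leg_right)
- leg_right (a joint): squeeze angle of the right leg, same as the left
- sensor: dryer moisture sensor: a grey plastic block fixed to the ledge, 44 mm (x) by 100 mm (y) by 30 mm high, with two sprung round steel contact studs standing on top on white bosses 8 mm high (16 mm square) in a row along its y. Origin: centre of the underside; yaw (x away from the robot) is within 0.5 rad of zero
- stud_fixed_top (a point): centre of the top of the fixed contact stud (steel disc 10 mm across, top 45 mm above the ledge when free, standing 7 mm out of its boss), at y = -18 mm in the sensor's frame
- stud_sliding_top (a point): centre of the top of the other, equal stud, which stands on a stiff sliding carriage at y = +8 to +22 mm in the sensor's frame; the stud spacing (26 to 40 mm) differs every time and must not be changed
- carriage (a joint): position of the carriage (sliding boss and stud) along the sensor's y, 0 to 0.014 m (0: stud at y = +8 mm); it stays where it is unless shoved with 4 N
- stud_fixed (a joint): how far the fixed stud is pushed down, 0 to 0.006 m; light spring, 0.04 N plus 0.04 N per mm
- stud_sliding (a joint): how far the sliding stud is pushed down, same as the fixed one
- tub: closed white detergent tub with flip-top lid, 114 x 154 x 172 mm, origin under its centre; bystander
- lint_brush: stainless lint brush, 207 mm long, 26 mm high, lying along its x, origin where handle meets head; bystander
- funnel: grey silicone funnel standing mouth down, 90 mm across, 75 mm high; bystander
- measuring_cup: glass measuring cup with a handle, 80 mm across, 100 mm high; bystander
- dryer_knob: chrome turning knob off the dryer, 60 mm across, 33 mm high; bystander
- clothes_peg: wooden clothes peg, 75 x 10 x 16 mm, lying along its x; bystander
- stain_bottle: white plastic bottle, 60 mm across, 170 mm high; bystander
- tweezers_grip (a point): midway between the two ribbed finger plates, 12 mm above the underside. The plates are upright, 36 mm long along x (-19 to +17 mm), 24 mm high from the underside up; relaxed 52 mm wide over their outsides, less 90 mm per rad of each leg's angle (30 mm with both at 0.12). Squeezing takes about 13 N at 0.06 rad, 16 N at 0.11 rad; outsides parallel at 0.09 rad
- carriage_boss (a point): centre of the top of the white boss (16 mm square) that carries the sliding stud, 38 mm above the ledge; must not be shoved along its track
There are look-alikes about, which are no part of the job. What is shaped like the tweezers but blue or pink is not meant.

How it is judged:
By the outcome, as a careful person would: the job done as asked, in the order asked, and still so for the second after the job is handed in, while the arm keeps its last pose, push and grip.
It also fails if it takes over 56 s, if anything falls off the work surface, if the arm or the gripper's body presses on something with over 40 N, if the wrist force passes 120 N, or if a joint passes its speed limit or range.

ROBOT

A 6-joint arm with a two-finger parallel gripper is mounted at the origin on the work surface. World frame = base frame: x ahead of the robot, y to its left, z up, the work surface at z = 0. Lengths are in m, angles in rad, forces in N, time in s.
With the tool pointing down it reaches from about 0.375 to 0.9 m from the base axis. Payload 3.1 kg.
Tool frame: the origin (TCP) lies at the very end of the fingers, on their centre line; the grasp point (between the pads) lies 19 mm behind it; z points along the fingers, y is the direction in which the jaws open and shut (so a half turn about z gives the same grasp; the last joint's range is limited). The gripper opens to 85 mm and grips with 20 to 120 N. Pads are 22 mm wide; open, the fingers measure 114 mm over their backs; the gripper's body (76 mm by 85 mm) begins 54 mm behind the grasp point. The pads swing forward as they close: fully open they stand 13 mm farther back than shut.
Start: joints at [1.133, 0.527, 1.433, -0, 1.181, -0.178], TCP at [0.161, 0.604, 0.231] pointing down, gripper open.
Joint ranges: [-3.08, 3.08], [-0.75, 2.2], [0.22, 2.44], [-1.43, 4.57], [0, 2.65], [-2.85, 2.85]. Speed limits (rad/s): [2.79, 2.79, 3.14, 3.14, 3.14, 3.14].

INTERFACE

Orientations are given as a unit quaternion [x, y, z, w].
In Python, from station import * gives the robot as it stands.
- The arm moves only by the tool jog_arm, never from a script. Its argument "motion" is a list of rows, each a list of 5 numbers: the shift along the world's x, y, z in cm, then the turn about the world's z in degrees, then the closure in counts, from 0 (fully open) to 255 (shut). In form: [[tx, ty, tz, yaw, jaw], ...]. A call has 1 to 10 rows; each row shifts and turns the pose as measured when the row begins; what a row does not reach is not made up. A row lasts 1/12 s, in which the tool goes at most 41.7 mm and 7.16 degrees, less where a joint would pass 70% of its speed; a pose out of reach is approached as far as the arm can. A call with a gripper value outside its range is refused whole. The fingers move at their own pace and stop on an object; "squeeze" is the grip in N (left out, the last holds). Time passes only in rows, so rows that do not move let the fingers close. It gives the time, the measured TCP pose, the force and the opening at its end, in the units of the state.
- sense(): the state, without advancing time (a new reading comes with each control period).
- snapshot(name): name is "side" or "top" or "wrist"; returns a dict with "img" (420x560x3 uint8, red, green, blue), "depth" (420x560 float32, m along the optical axis (not along the pixel's ray), 0 where there is no reading), "intrinsics" (3x3 intrinsics, pixels), "eye" and "attitude" of the camera in the world. Camera axes: x right, y down, z forward; pixel columns grow to the right and rows downward; lengths in m; the calibration is good to about 2 mm. A picture is of the moment at which its call begins.
- sign_off(): hands the job in, once; it reports no verdict.
The state is a dict: "t": time; "q": joint angles; "qd": joint speeds; "tau": joint torques, N m; "tcp_pos": TCP position; "tool_rot": TCP orientation; "force": force on the tool from outside, world axes, zero at the start; "ft_torque": the same for the moment, N m; "finger_gap": opening from 0.0 (shut) to 1.0 (fully open).
Only numpy, scipy, OpenCV 4.12 (cv2) and the standard library are available. Lean on these libraries where they do the work, as an engineer would, in place of code of your own. Each camera call takes 0.05 s, during which the arm holds its last target.

## Working session

There is one attempt and no reset: what is moved stays moved. The work goes in short steps, Python scripts to look and compute and a tool call to move; the robot and the scene stay as the last step left them, time stands still between calls to the robot, and variables do not carry over. Pictures are saved under pics/ and viewed, and the job is handed in when it is done.

Besides the shell and the picture viewer there is one more tool, called after "Call:" as name(argument=value, ...), one argument or row to a line, values as JSON. jog_arm: Moves the arm, as the interface text tells. Its arguments: {"type":"object","properties":{"motion":{"type":"array","items":{"type":"array","items":{"type":"number"}}},"squeeze":{"type":"number"}},"required":["motion"]}

```bash
mkdir -p pics; ls; cat > h.py <<'E'
from station import *
import numpy as np, cv2
def snap(n,f=None):
    s=snapshot(n)
    if f: cv2.imwrite('pics/'+f,s['img'][:,:,::-1]); np.savez('pics/'+f[:-4]+'.npz',img=s['img'],depth=s['depth'],K=s['intrinsics'],eye=s['eye'],att=s['attitude'])
    return s
E
python3 - <<'E'
from h import *
print(sense())
for n in ['side','top','wrist']:
    s=snap(n,n+'0.png'); print(n,s['eye'],s['attitude'],s['intrinsics'])
a=[cv2.imread(f'pics/{n}0.png') for n in ['side','top']]
E
```

```text
pics
{'t': 0.0, 'q': array([ 1.13250884e+00,  5.28452806e-01,  1.43391105e+00, -1.12824909e-05,
        1.18135827e+00, -1.78503333e-01]), 'qd': array([ 0.00011902, -0.00104388,  0.00032216,  0.00103442, -0.00110666,
       -0.00059341]), 'tau': array([ 7.06136434e-04, -4.42348552e+01, -1.78029513e+01, -1.44433234e-04,
        8.16642714e-03, -8.45689129e-06]), 'tcp_pos': array([0.16021592, 0.60338254, 0.23033902]), 'tool_rot': array([ 1.29524928e-01,  9.91575594e-01, -1.01608713e-03, -3.18209028e-04]), 'force': array([-0.61782293, -0.31877191,  0.42316569]), 'ft_torque': array([-0.00198809,  0.02738402,  0.02075249]), 'finger_gap': 1.0003304885086284}
side [ 0.48540861 -0.84711204  0.7328219 ] [ 0.89811153 -0.01801082  0.00874289 -0.43931179] [[466.48134109   0.         277.81507134]
 [  0.         466.48134109 207.899543  ]
 [  0.           0.           1.        ]]
top [0.36669073 0.06583899 1.55075293] [-0.70204021  0.70962765 -0.04652046  0.03746976] [[496.88162018   0.         285.12230974]
 [  0.         496.88162018 210.87744284]
 [  0.           0.           1.        ]]
wrist [0.08218534 0.62373829 0.37445335] [0.78225918 0.60225555 0.09612611 0.12695901] [[359.56235934   0.         281.09274733]
 [  0.         359.56235934 209.11331357]
 [  0.           0.           1.        ]]
```

View pics/top0.png

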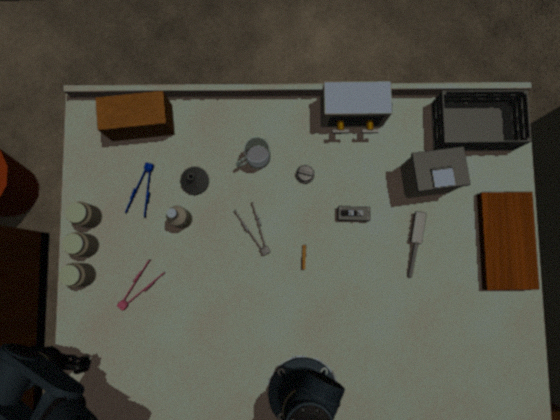

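View pics/side0.png

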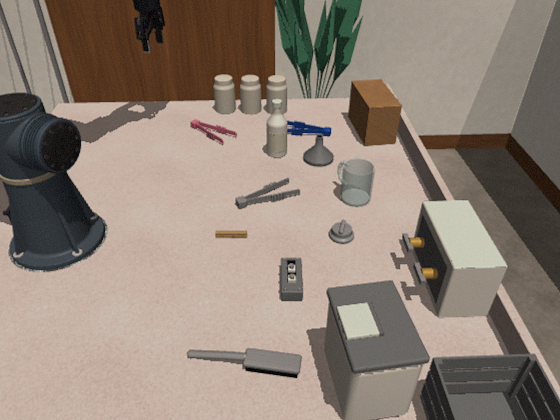

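View pics/wrist0.png

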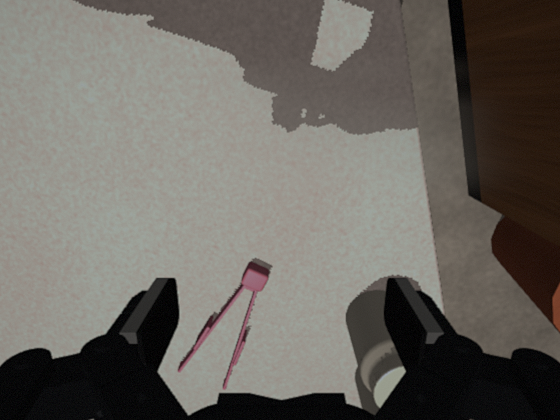

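Candidates in the top view are blue tweezers at (143,188), pink at (140,285) and grey steel at (254,230). The grey ones fit. The sensor is at (352,213). I'll confirm with enlarged crops.

```bash
cat >> h.py <<'E'
from scipy.spatial.transform import Rotation as R
def load(f): return dict(np.load('pics/'+f+'.npz'))
def g(s):
    return (s.get('K',s.get('intrinsics')),np.array(s['eye']),R.from_quat(s.get('att',s.get('attitude'))).as_matrix())
def ray(s,u,v,z):
    K,e,A=g(s); d=A@np.array([(u-K[0,2])/K[0,0],(v-K[1,2])/K[1,1],1]); return e+d*(z-e[2])/d[2]
def proj(s,p):
    K,e,A=g(s); c=A.T@(np.array(p)-e); return K[:2,:2]@(c[:2]/c[2])+K[:2,2]
def crop(s,u0,v0,w,h,k,f):
    c=s['img'][v0:v0+h,u0:u0+w,::-1]; cv2.imwrite('pics/'+f,cv2.resize(c,None,fx=k,fy=k,interpolation=cv2.INTER_CUBIC))
E
python3 - <<'E'
from h import *
s=load('top0'); crop(s,220,190,160,80,5,'c1.png')
for u,v,z in [(264,251,.02),(237,210,.02),(253,205,.02),(343,213,.045),(361,213,.045),(352,213,.03)]: print(u,v,ray(s,u,v,z))
s=load('side0'); crop(s,220,170,120,140,4,'c2.png')
for u,v,z in [(240,201,.02),(298,193,.02),(288,181,.02),(291,266,.045),(291,278,.045)]: print(u,v,ray(s,u,v,z))
E
```

```text
264 251 [0.42592521 0.11146347 0.02      ]
237 210 [0.55361923 0.19430207 0.02      ]
253 205 [0.5687615  0.14468295 0.02      ]
343 213 [ 0.53809919 -0.13124867  0.045     ]
361 213 [ 0.53754414 -0.18634241  0.045     ]
352 213 [ 0.5395265  -0.16102713  0.03      ]
240 201 [0.42727964 0.1011967  0.02      ]
298 193 [0.57689901 0.12969293 0.02      ]
288 181 [0.55409915 0.18546566 0.02      ]
291 266 [ 0.54016745 -0.1601806   0.045     ]
291 278 [ 0.53805341 -0.19404111  0.045     ]
```

View pics/c1.png

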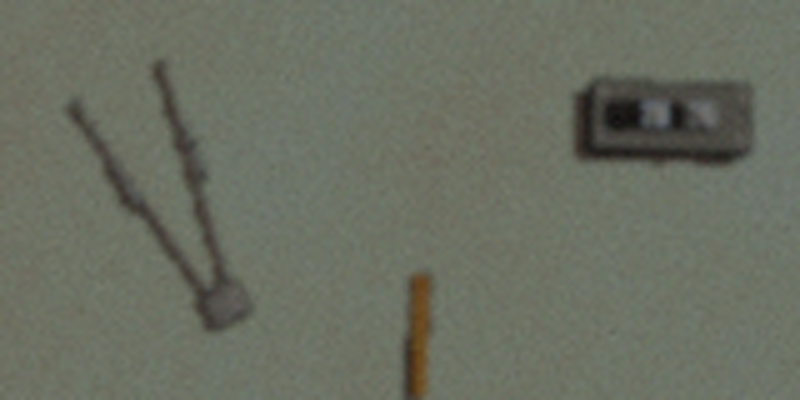

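View pics/c2.png

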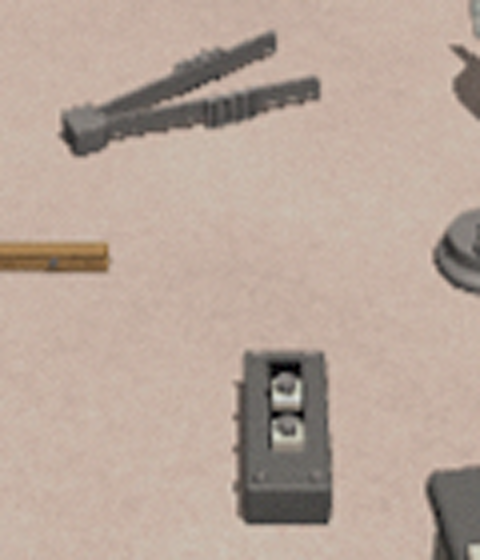

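The crop confirms it: the grey tweezers have their bridge at top (264,251) and tips at (237,210) and (253,205). Tweezers yaw is about 22°, sensor yaw about 0. Next I move above the tweezers for a wrist look.

Call:
jog_arm(
  motion=[
    [2.4, -3.3, 0, 3.7, 0],
    [2.4, -3.3, 0, 3.7, 0],
    [2.4, -3.3, 0, 3.7, 0],
    [2.4, -3.3, 0, 3.7, 0],
    [2.4, -3.3, 0, 3.7, 0],
    [2.4, -3.3, 0, 3.7, 0],
    [2.4, -3.3, 0, 3.7, 0],
    [2.4, -3.3, 0, 3.7, 0],
    [2.4, -3.3, 0, 3.7, 0],
    [2.4, -3.3, 0, 3.7, 0],
  ],
  squeeze=40,
)

```text
t: 0.98
tcp_pos: [0.398, 0.269, 0.2283]
tool_rot: [-0.215, 0.977, 0.001, -0.002]
force: [0.8, 1.0, 0.1]
finger_gap: 1.001
```

Call:
jog_arm(
  motion=[
    [2.5, -3.2, 0, 0, 0],
    [2.5, -3.2, 0, 0, 0],
    [2.5, -3.0, 0, 0, 0],
    [2, -2.0, 0, 0, 0],
    [0, 0, 0, 0, 0],
  ],
)

```text
t: 1.4
tcp_pos: [0.5001, 0.1433, 0.2282]
tool_rot: [-0.213, 0.977, -0.001, -0.0]
force: [0.3, 0.4, 0.5]
finger_gap: 1.002
```

```bash
python3 - <<'E'
from h import *
st=sense(); print(st['tcp_pos'],st['force'])
s=snap('wrist','w1.png'); print(s['eye'],R.from_quat(s['attitude']).as_matrix().round(3))
s=snap('side','s1.png')
E
```

```text
[0.50012376 0.14333881 0.22823245] [0.26065419 0.42225623 0.50173531]
[0.42656278 0.10914221 0.37228862] [[-0.416  0.863  0.286]
 [ 0.909  0.396  0.129]
 [-0.002  0.314 -0.949]]
```

View pics/w1.png

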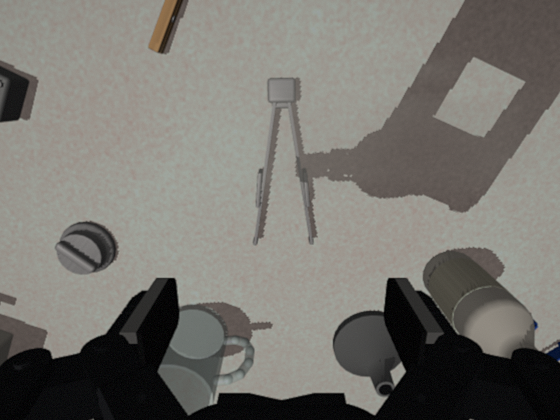

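The wrist view shows the bridge at (283,90), leg tips at (256,243) and (311,242), the sensor edge at the left (10,95), the cup at (200,340) and the funnel at (365,345).

```bash
python3 - <<'E'
from h import *
s=load('w1'); crop(s,220,65,130,190,4,'c3.png')
im=cv2.imread('pics/c3.png'); cv2.imwrite('pics/c3.png',im[:, :][:600]) if 0 else cv2.imwrite('pics/c3.png',cv2.resize(im,None,fx=.78,fy=.78))
E
```

```text
(no output)
```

View pics/c3.png

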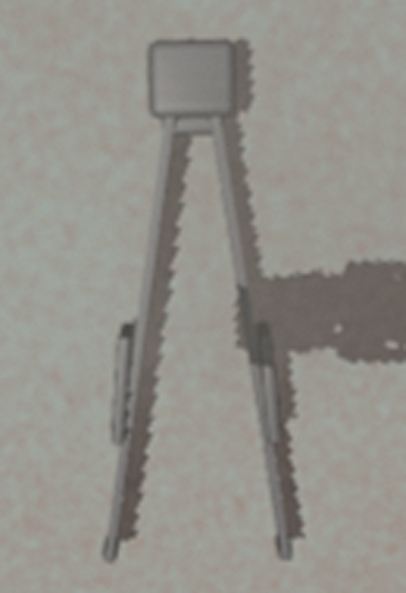

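```bash
python3 - <<'E'
from h import *
s=load('w1')
f=lambda a,b,z: ray(s,220+a/3.12,65+b/3.12,z)
P={}
for n,a,b,z in [('brTL',152,45,.024),('brTR',235,45,.024),('brBL',152,112,.024),('brBR',237,112,.024),('Rplate back',126,325,.024),('Rplate front',117,440,.024),('Lplate back',264,322,.024),('Lplate front',275,440,.024),('tipR',108,552,.01),('tipL',286,552,.01)]:
    P[n]=f(a,b,z); print(n,P[n].round(4))
m=lambda a,b:(P[a]+P[b])/2
b=(P['brTL']+P['brTR'])/2; t=m('tipL','tipR'); d=t-b; print('yaw',np.degrees(np.arctan2(d[1],d[0])),'len',np.hypot(*d[:2]))
print('plate mid back/front',m('Rplate back','Lplate back'),m('Rplate front','Lplate front'))
print('widths',np.linalg.norm(P['Rplate back']-P['Lplate back']),np.linalg.norm(P['Rplate front']-P['Lplate front']),'tips',np.linalg.norm(P['tipL']-P['tipR']))
d/=np.linalg.norm(d[:2])
print('origin from bridge',b+d*.107,'from tips',t-d*.058)
A=sense(); M=R.from_quat(A['tool_rot']).as_matrix(); print(M.round(3))
E
```

```text
brTL [0.423  0.0945 0.024 ]
brTR [0.4129 0.1166 0.024 ]
brBL [0.4401 0.1021 0.024 ]
brBR [0.4296 0.1251 0.024 ]
Rplate back [0.5023 0.1209 0.024 ]
Rplate front [0.5385 0.1334 0.024 ]
Lplate back [0.4833 0.16   0.024 ]
Lplate front [0.517  0.1803 0.024 ]
tipR [0.5822 0.1479 0.01  ]
tipL [0.5561 0.2047 0.01  ]
yaw 25.081517239951303 len 0.1669564875227722
plate mid back/front [0.49283257 0.14042759 0.024     ] [0.52774438 0.15683935 0.024     ]
widths 0.04351714013012247 0.05151826891763391 tips 0.062427326409365914
origin from bridge [0.51484415 0.15089557 0.0150276 ] from tips [0.51661616 0.15172494 0.01486354]
[[-0.909 -0.418 -0.005]
 [-0.418  0.909  0.   ]
 [ 0.005  0.002 -1.   ]]
```

Call:
jog_arm(
  motion=[
    [0.7, 0.4, -3.5, 0, 0],
    [0.7, 0.3, -3.5, 0, 0],
    [0, 0, -3.5, 0, 0],
    [0, 0, -3.5, 0, 0],
    [0, 0, -3, 0, 0],
    [0, 0, -1.5, 0, 0],
    [0, 0, 0, 0, 0],
  ],
)

```text
t: 2.08
tcp_pos: [0.5038, 0.1623, 0.0392]
tool_rot: [-0.218, 0.976, 0.002, -0.0]
force: [-0.2, -0.0, 0.3]
finger_gap: 0.999
```

```bash
python3 - <<'E'
from h import *
st=sense(); print(st['tcp_pos'],st['force'],R.from_quat(st['tool_rot']).as_matrix().round(3))
s=snap('wrist','w2.png'); s=snap('side','s2.png'); crop(s,180,90,160,140,4,'c4.png')
E
```

```text
[0.50381366 0.16233453 0.03923988] [-0.21092758 -0.01211396  0.26685999] [[-0.905 -0.426 -0.001]
 [-0.426  0.905  0.003]
 [-0.     0.004 -1.   ]]
```

View pics/w2.png

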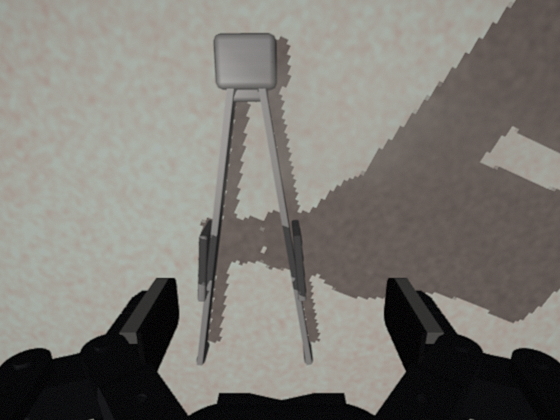

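View pics/c4.png

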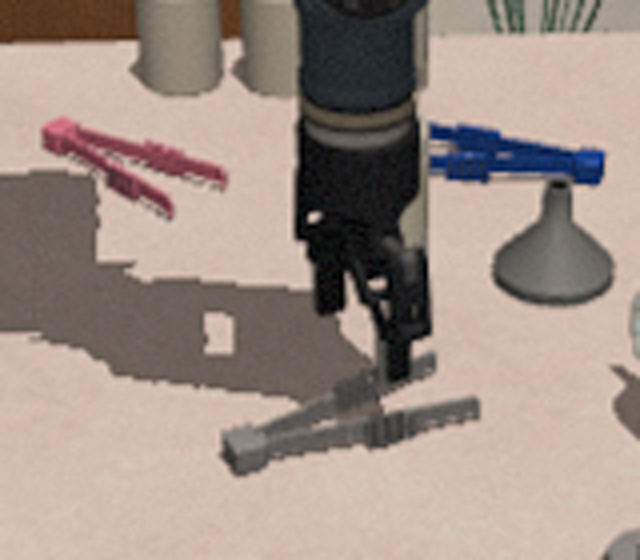

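```bash
python3 - <<'E'
from h import *
s=load('w2')
f=lambda a,b,z: ray(s,a,b,z)
P={}
for n,a,b,z in [('bTL',217,35,.024),('bTR',274,35,.024),('bBL',216,87,.024),('bBR',275,87,.024),('Rb',205,220,.024),('Rf',199,299,.024),('Lb',300,222,.024),('Lf',305,296,.024),('tR',201,361,.014),('tL',308,361,.014)]:
    P[n]=f(a,b,z)
m=lambda a,b:(P[a]+P[b])/2
b=m('bTL','bTR'); t=m('tL','tR'); d=t-b; print('yaw',np.degrees(np.arctan2(d[1],d[0])),'len',np.hypot(*d[:2]))
print('bridge w',np.linalg.norm(P['bTL']-P['bTR']),np.linalg.norm(P['bTL']-P['bBL']))
print('plate mid',m('Rb','Lb'),m('Rf','Lf'),'len',np.linalg.norm(P['Rb']-P['Rf']),np.linalg.norm(P['Lb']-P['Lf']))
print('widths',np.linalg.norm(P['Rb']-P['Lb']),np.linalg.norm(P['Rf']-P['Lf']),'tips',np.linalg.norm(P['tL']-P['tR']))
d/=np.linalg.norm(d[:2])
print('origin from bridge',b+d*.107,'from tips',t-d*.060)
# depth check
for u,v in [(245,60),(202,260),(215,300)]: print(s['depth'][v,u])
K,e,A=g(s)
for u,v in [(245,60),(202,260),(302,260),(203,355),(100,150)]:
    z=s['depth'][v,u]; print(u,v,e+A@(np.array([(u-K[0,2])/K[0,0],(v-K[1,2])/K[1,1],1])*z))
E
```

```text
yaw 24.94316485245741 len 0.1692610003513626
bridge w 0.022903059508210026 0.019844715529382436
plate mid [0.48941584 0.13997663 0.024     ] [0.5274027  0.15642327 0.024     ] len 0.043123984597013824 0.04015266859597555
widths 0.04477594205125092 0.053876399257641684 tips 0.06165434034818042
origin from bridge [0.51479137 0.1503362  0.0176784 ] from tips [0.51684148 0.15128971 0.01754482]
0.14894296
0.17471012
0.2087995
245 60 [0.42635447 0.10855366 0.02237934]
202 260 [0.51795661 0.12582529 0.02504764]
302 260 [0.4968106  0.16950278 0.02616362]
203 355 [0.57219876 0.14706966 0.02275738]
100 150 [0.4957835  0.05662465 0.00085193]
```

Call:
jog_arm(
  motion=[
    [0.4, -0.6, 0, 0, 0],
    [0.4, -0.6, 0, 0, 0],
    [0, 0, 0, 0, 0],
    [0, 0, -1, 0, 0],
    [0, 0, -0.5, 0, 0],
    [0, 0, 0, 0, 0],
  ],
)

```text
t: 2.68
tcp_pos: [0.5193, 0.1507, 0.0331]
tool_rot: [-0.219, 0.976, 0.0, 0.009]
force: [-0.8, -0.7, -0.4]
finger_gap: 1.007
```

Call:
jog_arm(
  motion=[
    [0, 0, 0, 0, 0],
    [0, 0, 0, 0, 0],
  ],
)

```text
t: 2.85
tcp_pos: [0.5191, 0.1505, 0.0328]
tool_rot: [-0.219, 0.976, 0.001, 0.009]
force: [-0.1, -0.1, -0.2]
finger_gap: 0.998
```

```bash
cat >> h.py <<'E'
def stt():
    s=sense(); M=R.from_quat(s['tool_rot']).as_matrix()
    print('t%.2f'%s['t'],'tcp',(s['tcp_pos']*1000).round(1),'yawy %.2f'%np.degrees(np.arctan2(M[1,1],M[0,1])),'zax(mrad)',(M[:2,2]*1000).round(1),'yz',round(M[2,1]*1000,1),'xz',round(M[2,0]*1000,1),'F',s['force'].round(2),'T',s['ft_torque'].round(3),'gap',round(s['finger_gap']*85,2)); return s
E
python3 -c "
from h import *
s=stt(); print(s['q'],s['qd'])"
```

```text
t2.85 tcp [519.1 150.5  32.8] yawy 115.30 zax(mrad) [17.7  5. ] yz -3.0 xz -18.1 F [-0.08 -0.06 -0.25] T [ 0.052 -0.008  0.02 ] gap 84.83
[ 0.07317788  0.72381626  1.79964081  0.00659166  0.60014242 -1.94461516] [-0.0015343   0.00162385  0.00031369  0.00123907  0.00099182  0.0003778 ]
```

Call:
jog_arm(
  motion=[
    [-0.3, 0, -0.3, 0, 0],
    [-0.3, 0, -0.3, 0, 0],
    [0, 0, 0, 0, 0],
  ],
)

```text
t: 3.1
tcp_pos: [0.5125, 0.1505, 0.0263]
tool_rot: [-0.219, 0.976, 0.001, 0.009]
force: [-0.3, -0.4, -0.1]
finger_gap: 0.994
```

```bash
python3 -c "
from h import *
s=stt(); print(s['q'],s['qd'])"
```

```text
t3.10 tcp [512.5 150.5  26.3] yawy 115.30 zax(mrad) [17.6  5. ] yz -3.0 xz -18.1 F [-0.3 -0.4 -0.1] T [-0.009  0.002 -0.013] gap 84.51
[ 0.074151    0.7317868   1.81749788  0.00685201  0.57440459 -1.94394054] [ 0.00011805 -0.00182288 -0.00400832  0.00074181 -0.00046375  0.00119371]
```

Call:
jog_arm(
  motion=[
    [0, 0, -0.3, 0, 0],
    [0, 0, -0.4, 0, 0],
    [0, 0, -0.4, 0, 0],
    [0, 0, -0.4, 0, 0],
    [0, 0, -0.3, 0, 0],
    [0, 0, -0.2, 0, 0],
    [0, 0, 0, 0, 0],
  ],
)

```text
t: 3.68
tcp_pos: [0.5118, 0.1507, 0.0035]
tool_rot: [-0.219, 0.976, 0.001, 0.008]
force: [0.1, 0.2, -0.5]
finger_gap: 1.001
```

```bash
python3 -c "
from h import *
s=stt();snap('wrist','w3.png')"
```

```text
t3.68 tcp [511.8 150.7   3.5] yawy 115.32 zax(mrad) [16.3  5. ] yz -2.5 xz -16.8 F [ 0.09  0.22 -0.52] T [-0.047  0.046  0.026] gap 85.11
```

View pics/w3.png

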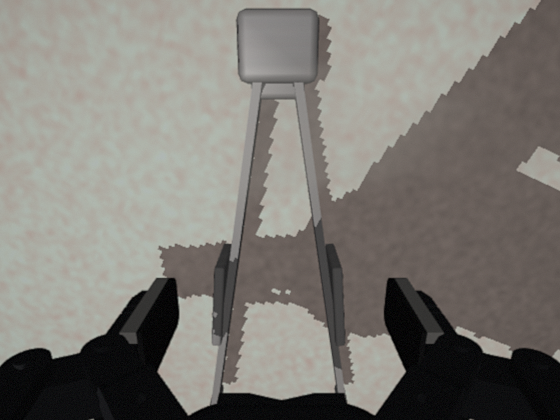

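Call:
jog_arm(
  motion=[
    [0, 0, 0, 0, 60],
    [0, 0, 0, 0, 80],
    [0, 0, 0, 0, 90],
    [0, 0, 0, 0, 100],
    [0, 0, 0, 0, 110],
    [0, 0, 0, 0, 115],
    [0, 0, 0, 0, 120],
    [0, 0, 0, 0, 125],
    [0, 0, 0, 0, 130],
    [0, 0, 0, 0, 130],
  ],
  squeeze=50,
)

```text
t: 4.57
tcp_pos: [0.513, 0.1506, 0.0057]
tool_rot: [-0.219, 0.976, 0.0, 0.01]
force: [-0.9, -0.2, 1.7]
finger_gap: 0.489
```

```bash
python3 -c "
from h import *
s=stt();snap('wrist','w4.png')"
```

```text
t4.57 tcp [513.  150.6   5.7] yawy 115.32 zax(mrad) [19.7  5.1] yz -3.8 xz -20.0 F [-0.92 -0.17  1.7 ] T [ 0.001  0.074 -0.028] gap 41.56
```

View pics/w4.png

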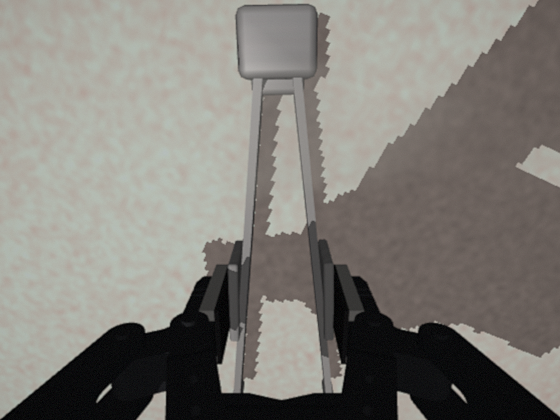

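Call:
jog_arm(
  motion=[
    [0, 0, 0.2, 0, 135],
    [0, 0, 0.4, 0, 135],
    [0, 0, 0.6, 0, 135],
    [0, 0, 0.8, 0, 135],
    [0, 0, 1, 0, 135],
    [0, 0, 1, 0, 135],
    [0, 0, 0.8, 0, 135],
    [0, 0, 0.6, 0, 135],
    [0, 0, 0.4, 0, 135],
    [0, 0, 0.2, 0, 135],
  ],
)

```text
t: 5.45
tcp_pos: [0.5121, 0.1508, 0.0717]
tool_rot: [-0.219, 0.976, 0.0, 0.01]
force: [1.1, 0.3, -0.6]
finger_gap: 0.476
```

```bash
python3 -c "
from h import *
s=stt();s=snap('wrist','w5.png');s=snap('side','s5.png'); crop(s,180,90,160,140,4,'c5.png')"
```

```text
t5.45 tcp [512.1 150.8  71.7] yawy 115.33 zax(mrad) [18.9  5.2] yz -3.4 xz -19.3 F [ 1.1   0.26 -0.63] T [0.033 0.01  0.016] gap 40.48
```

View pics/w5.png

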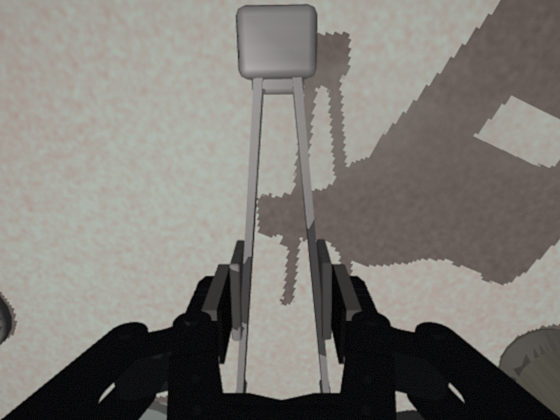

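View pics/c5.png

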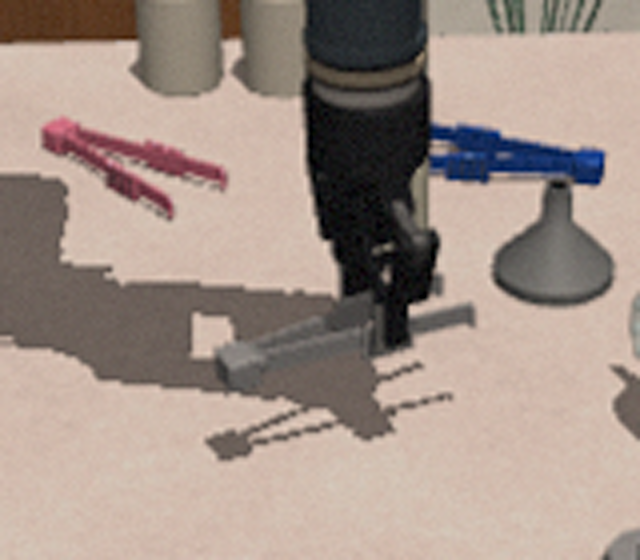

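Call:
jog_arm(
  motion=[
    [0, 0, 0.5, 0, 135],
    [0.2, -0.5, 1, -0.5, 135],
    [0.5, -1, 1.5, -1.5, 135],
    [0.8, -1.8, 1.6, -2.5, 135],
    [0.9, -2, 1.6, -3, 135],
    [0.9, -2, 1.6, -3, 135],
    [0.9, -2, 1.6, -3, 135],
    [0.9, -2, 1.2, -3, 135],
    [0.9, -2, 0.8, -3, 135],
    [0.7, -1.8, 0.4, -2.5, 135],
  ],
)

```text
t: 6.38
tcp_pos: [0.5747, -0.0059, 0.1958]
tool_rot: [-0.022, 1.0, 0.001, 0.004]
force: [1.2, -0.9, -1.0]
finger_gap: 0.471
```

Call:
jog_arm(
  motion=[
    [0.5, -1.3, 0.2, -1.5, 135],
    [0.3, -0.8, 0, -0.8, 135],
    [0.1, -0.4, 0, -0.3, 135],
    [0, 0, 0, 0, 135],
    [0, 0, 0, 0, 135],
  ],
)

```text
t: 6.8
tcp_pos: [0.5851, -0.0369, 0.1994]
tool_rot: [0.005, 1.0, 0.0, 0.005]
force: [-0.3, -0.1, -1.8]
finger_gap: 0.474
```

```bash
python3 -c "
from h import *
s=stt();s=snap('wrist','w6.png')"
```

```text
t6.80 tcp [585.1 -36.9 199.4] yawy 89.40 zax(mrad) [9.  0.9] yz 1.0 xz -9.0 F [-0.35 -0.06 -1.81] T [-0.022  0.095  0.082] gap 40.26
```

View pics/w6.png

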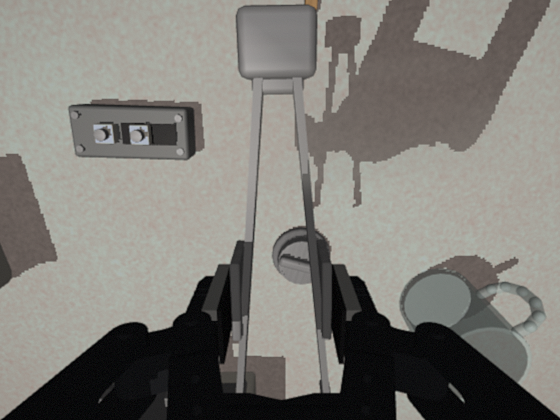

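Wrist view: the sensor is at (130,132), with studs near (101,132) (fixed) and (139,132) (sliding, in the slot). The tweezers are held with the bridge unchanged at (277,42).

```bash
python3 - <<'E'
from h import *
s=load('w6'); crop(s,62,98,135,68,6,'c6.png')
im=cv2.imread('pics/c6.png'); cv2.imwrite('pics/c6.png',im[:,:800])
E
```

```text
(no output)
```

View pics/c6.png

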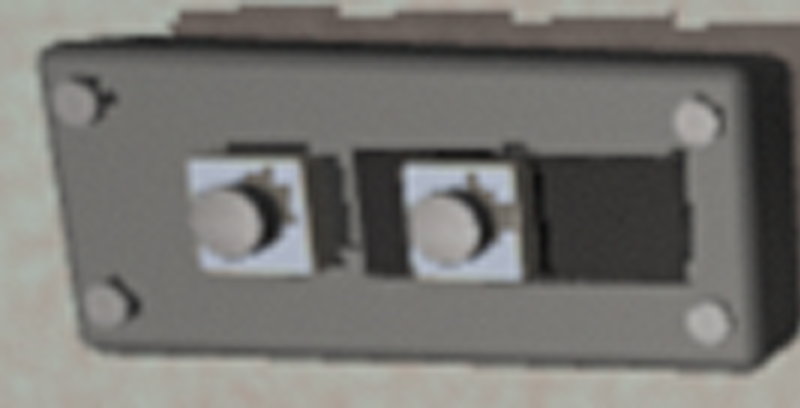

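```bash
python3 - <<'E'
from h import *
s=load('w6')
f=lambda a,b,z: ray(s,62+(a+.5)/6-.5,98+(b+.5)/6-.5,z)
F=f(222,222,.045); S=f(443,228,.045); d=(S-F)[:2]; print('F',F,'S',S,'gap',np.hypot(*d),'yaw',np.degrees(np.arctan2(d[1],d[0]))-90)
B1=[f(a,b,.038) for a,b in [(188,160),(303,158),(314,274),(202,272)]]; B2=[f(a,b,.038) for a,b in [(403,165),(515,163),(524,278),(415,278)]]
for B in (B1,B2): print('boss',np.mean(B,0),'sides',np.linalg.norm(B[0]-B[1]),np.linalg.norm(B[1]-B[2]))
print('boss spacing',np.linalg.norm(np.mean(B1,0)-np.mean(B2,0)))
C=[f(a,b,.03) for a,b in [(42,50),(742,70),(760,365),(88,350)]]
for i in range(4): print(C[i],np.linalg.norm(C[i]-C[(i+1)%4]))
print(np.mean(C,0))
# depth plane check of studs
K,e,A=g(s)
for a,b in [(222,222),(443,228),(300,300)]:
    u=int(round(62+a/6));v=int(round(98+b/6)); z=s['depth'][v,u]; print(e+A@(np.array([(u-K[0,2])/K[0,0],(v-K[1,2])/K[1,1],1])*z))
# bridge in view (underside z = tcp-.0057 ; top +.024)
zt=.1994-.0057+.024
print('bridge',[ray(s,u,v,zt).round(4) for u,v in [(238,6),(316,6),(316,77),(238,77)]])
s=load('w4'); print('grasp bridge',[ray(s,u,v,.024).round(4) for u,v in [(238,6),(316,6),(316,77),(238,77)]])
for f_ in ('w4','w6'):
    s=load(f_); c=s['img'][0:100,215:340,::-1]; cv2.imwrite('pics/b'+f_+'.png',cv2.resize(c,None,fx=3,fy=3))
E
python3 -c "
import cv2,numpy as np
cv2.imwrite('pics/bb.png',np.hstack([cv2.imread('pics/bw4.png'),cv2.imread('pics/bw6.png')]))"
```

```text
F [ 0.53874649 -0.18620771  0.045     ] S [ 0.53984702 -0.15624659  0.045     ] gap 0.02998132615431072 yaw -2.1036452894919506
boss [ 0.53887258 -0.18543919  0.038     ] sides 0.015915797367772093 0.01594508244558606
boss [ 0.53984852 -0.15596118  0.038     ] sides 0.015505951835865575 0.015818281805256438
boss spacing 0.02949416030007547
[ 0.51667925 -0.21470984  0.03      ] 0.09739254598436534
[ 0.52032218 -0.11738544  0.03      ] 0.04160226287362941
[ 0.56190227 -0.11874336  0.03      ] 0.09775828281033944
[ 0.55873743 -0.2164504   0.03      ] 0.04209417928547792
[ 0.53941028 -0.16682226  0.03      ]
[ 0.53880348 -0.18476492  0.04731888]
[ 0.54015463 -0.1557112   0.04526487]
[ 0.55183358 -0.18316081  0.03195825]
bridge [array([ 0.4794, -0.0499,  0.2177]), array([ 0.4796, -0.0259,  0.2177]), array([ 0.5001, -0.0255,  0.2177]), array([ 0.4999, -0.0509,  0.2177])]
grasp bridge [array([0.4232, 0.0928, 0.024 ]), array([0.413 , 0.1144, 0.024 ]), array([0.4311, 0.1237, 0.024 ]), array([0.4419, 0.1008, 0.024 ])]
```

View pics/bb.png

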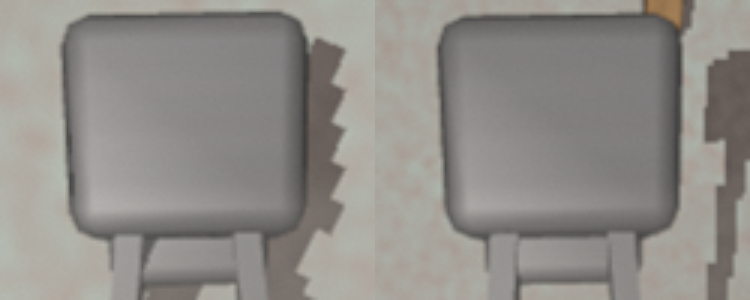

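Measured stud spacing is about 30 mm (bosses 15.9 mm against 16 true), and sensor yaw is about -2.1°. For that tip gap the plates must be 34.0 mm wide. I'll squeeze in the air.

Call:
jog_arm(
  motion=[
    [0, 0, 0, 0, 140],
    [0, 0, 0, 0, 144],
    [0, 0, 0, 0, 148],
    [0, 0, 0, 0, 151],
    [0, 0, 0, 0, 153],
    [0, 0, 0, 0, 153],
    [0, 0, 0, 0, 153],
  ],
)

```text
t: 7.43
tcp_pos: [0.5823, -0.032, 0.1976]
tool_rot: [0.002, 1.0, 0.002, 0.002]
force: [0.0, -1.1, -1.4]
finger_gap: 0.404
```

```bash
python3 - <<'E'
from h import *
s=stt();s=snap('wrist','w7.png')
for n in ('w4','w5','w6','w7'):
    s=load(n); d=s['depth'][20:65,250:305]; print(n,np.median(d),d.mean())
    K,e,A=g(s); z=np.median(d); print(' bridge z rel', (e+A@(np.array([(277-K[0,2])/K[0,0],(42-K[1,2])/K[1,1],1])*z)))
E
```

```text
t7.43 tcp [582.3 -32.  197.6] yawy 89.76 zax(mrad) [3.1 3.2] yz 3.2 xz -3.1 F [ 0.01 -1.13 -1.45] T [-0.027 -0.065 -0.026] gap 34.35
w4 0.112848416 0.11228481
 bridge z rel [0.42714978 0.10786805 0.02420577]
w5 0.11401968 0.11366465
 bridge z rel [0.4262043  0.10791847 0.0889591 ]
w6 0.11396358 0.11356393
 bridge z rel [ 0.48960937 -0.0380429   0.21766927]
w7 0.11432385 0.11388133
 bridge z rel [ 0.48691269 -0.03379938  0.21599659]
```

View pics/w7.png

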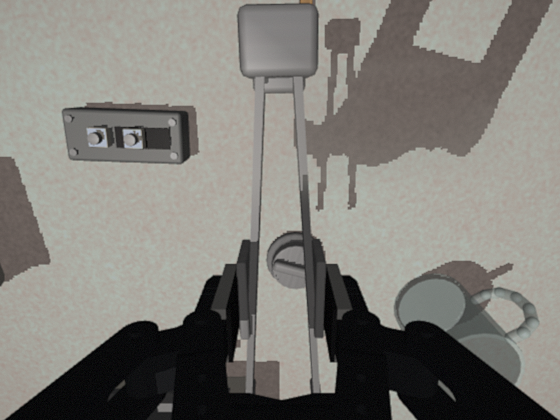

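```bash
python3 - <<'E'
from h import *
for n in ('w3','w4','w5','w6','w7'):
    s=load(n); K,e,A=g(s); D=s['depth']
    out=[]
    v,u=np.mgrid[0:240,225:345]; z=D[0:240,225:345]
    P=np.stack([(u-K[0,2])/K[0,0]*z,(v-K[1,2])/K[1,1]*z,z],-1)@A.T+e
    # gripper-plane: take points within 60mm of the highest
    zt=np.median(P[20:65,25:80,2])
    m=(z>0)&(abs(P[...,2]-zt)<.008)
    m[:84]=False
    fwd=A[:,1]*[1,1,0]; fwd/=np.linalg.norm(fwd); 
    x=(P-e)@fwd
    xs,zs=x[m],P[m][:,2]
    bx=np.median(x[20:65,25:80]); bins=np.arange(xs.min(),xs.max(),.015)
    print(n,'bridge',round(bx,4),round(zt,4),'legs',[(round(b+.0075-bx,3),round(np.median(zs[(xs>=b)&(xs<b+.015)])-zt,4),int(((xs>=b)&(xs<b+.015)).sum())) for b in bins])
E
```

```text
w3 bridge -0.0121 0.0236 legs [(np.float64(0.02), np.float64(-0.0024), 1460), (np.float64(0.035), np.float64(-0.0017), 817), (np.float64(0.05), np.float64(-0.0015), 732), (np.float64(0.065), np.float64(-0.0015), 462)]
w4 bridge -0.0118 0.0242 legs [(np.float64(0.02), np.float64(-0.0024), 1243), (np.float64(0.035), np.float64(-0.002), 796), (np.float64(0.05), np.float64(-0.002), 697), (np.float64(0.065), np.float64(-0.002), 479)]
w5 bridge -0.012 0.089 legs [(np.float64(0.02), np.float64(-0.0021), 1227), (np.float64(0.035), np.float64(-0.0017), 775), (np.float64(0.05), np.float64(-0.0015), 697), (np.float64(0.065), np.float64(-0.0014), 486)]
w6 bridge -0.0133 0.2176 legs [(np.float64(0.02), np.float64(-0.0024), 1229), (np.float64(0.035), np.float64(-0.002), 780), (np.float64(0.05), np.float64(-0.002), 689), (np.float64(0.065), np.float64(-0.002), 486)]
w7 bridge -0.0141 0.216 legs [(np.float64(0.02), np.float64(-0.0026), 1183), (np.float64(0.035), np.float64(-0.0023), 752), (np.float64(0.05), np.float64(-0.0025), 683), (np.float64(0.065), np.float64(-0.0026), 485)]
```

Call:
jog_arm(
  motion=[
    [-0.3, -0.4, 0, -0.1, 153],
    [-0.7, -0.9, 0, -0.3, 153],
    [-1.1, -1.5, 0, -0.4, 153],
    [-1.4, -1.9, -0.3, -0.4, 153],
    [-1.5, -2, -0.6, -0.4, 153],
    [-1.4, -1.9, -1, -0.4, 153],
    [-1.2, -1.6, -1, -0.4, 153],
    [-0.8, -1.1, -1, -0.3, 153],
    [-0.5, -0.7, -0.8, -0.2, 153],
    [-0.2, -0.3, -0.5, 0, 153],
  ],
)

```text
t: 8.32
tcp_pos: [0.4845, -0.1648, 0.1468]
tool_rot: [0.029, 1.0, -0.001, 0.005]
force: [-0.4, 0.4, -1.4]
finger_gap: 0.401
```

```bash
python3 -c "
from h import *
s=stt()"
```

```text
t8.32 tcp [ 484.5 -164.8  146.8] yawy 86.70 zax(mrad) [ 9.5 -2. ] yz -1.5 xz -9.6 F [-0.39  0.44 -1.4 ] T [ 0.058 -0.043 -0.013] gap 34.08
```

Call:
jog_arm(
  motion=[
    [0, 0, -0.5, 0, 153],
    [-0.1, -0.1, -1, 0, 153],
    [-0.1, -0.1, -1.4, 0, 153],
    [-0.1, -0.1, -1.4, 0, 153],
    [-0.1, -0.1, -1, 0, 153],
    [0, 0, -0.6, 0, 153],
    [0, 0, -0.3, 0, 153],
    [0, 0, 0, 0, 153],
  ],
)

```text
t: 8.98
tcp_pos: [0.4813, -0.1707, 0.0828]
tool_rot: [0.03, 1.0, -0.002, 0.007]
force: [-0.6, -0.1, -1.0]
finger_gap: 0.404
```

```bash
python3 -c "
from h import *
s=stt()
for n in ['wrist','side','top']: s=snap(n,n[0]+'8.png')
s=load('s8'); crop(s,200,210,150,110,5,'c8.png')
s=load('t8'); crop(s,310,180,100,80,7,'c8t.png')
"
```

```text
t8.98 tcp [ 481.3 -170.7   82.8] yawy 86.58 zax(mrad) [13.8 -4.3] yz -3.5 xz -14.1 F [-0.63 -0.07 -1.05] T [ 0.007 -0.04   0.012] gap 34.33
```

View pics/c8.png

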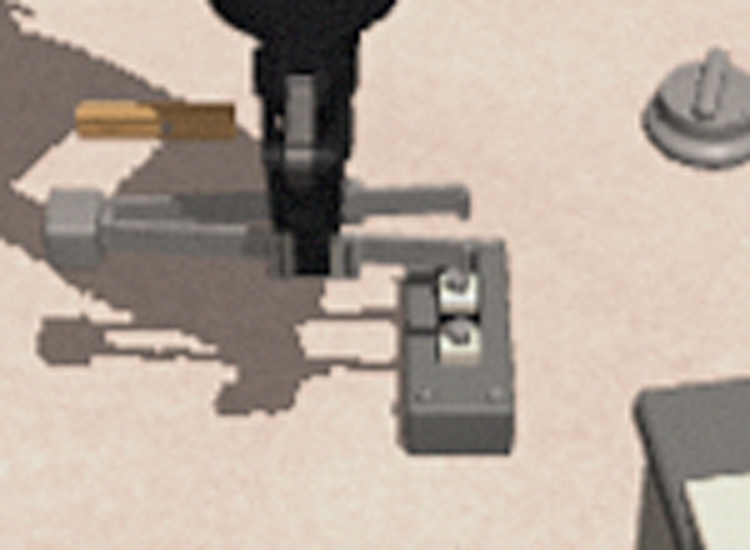

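View pics/c8t.png

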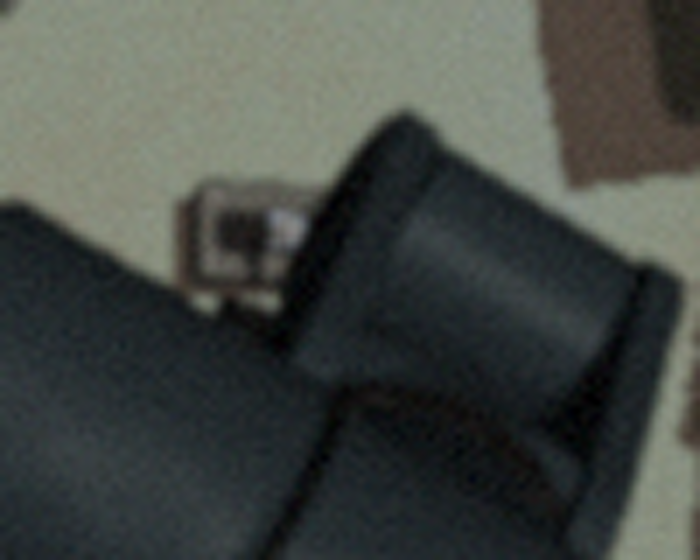

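View pics/w8.png

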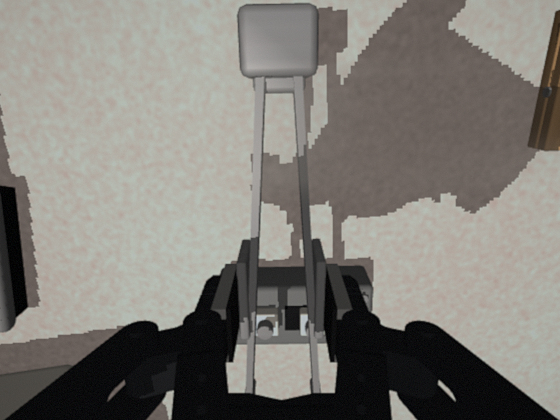

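```bash
cat > m.py <<'E'
from h import *
def pitch(s):
    K,e,A=g(s); D=s['depth']
    v,u=np.mgrid[0:240,225:345]; z=D[0:240,225:345]
    P=np.stack([(u-K[0,2])/K[0,0]*z,(v-K[1,2])/K[1,1]*z,z],-1)@A.T+e
    B=np.median(P[20:65,25:80].reshape(-1,3),axis=0); zt=B[2]
    m=(z>0)&(abs(P[...,2]-zt)<.008); m[:84]=False
    fwd=A[:,1]*[1,1,0]; fwd/=np.linalg.norm(fwd); x=(P-B)@fwd
    k=m&(x>.0575)&(x<.0725); l=np.median(P[k][:,2])-zt
    return B,l
if __name__=='__main__':
    import sys
    s=load(sys.argv[1]); B,l=pitch(s); print('bridge',B,'leg65',l,'pitch mrad (tips up +)',(l+.0015)/.065*1000)
    crop(s,225,240,110,160,5,'tw.png'); im=cv2.imread('pics/tw.png')[250:]; cv2.imwrite('pics/tw.png',im)
    s=load(sys.argv[2]); crop(s,275,235,40,55,14,'ts.png'); im=cv2.imread('pics/ts.png'); cv2.imwrite('pics/ts.png',im[:600])
E
python3 m.py w8 s8
```

```text
bridge [ 0.38587063 -0.16701013  0.10029881] leg65 -0.0019230098452540922 pitch mrad (tips up +) -6.50784377313988
```

View pics/tw.png

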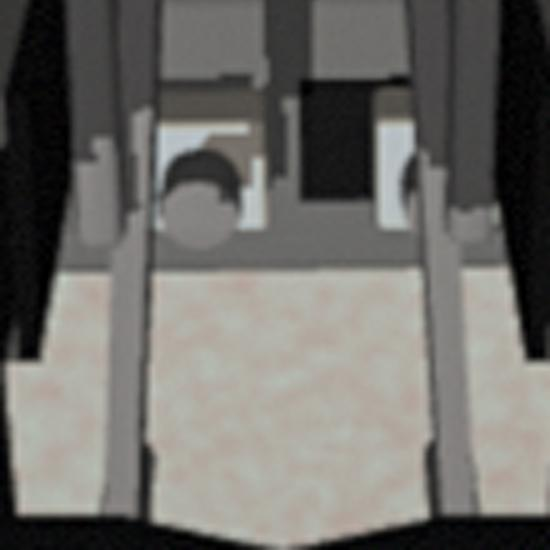

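View pics/ts.png

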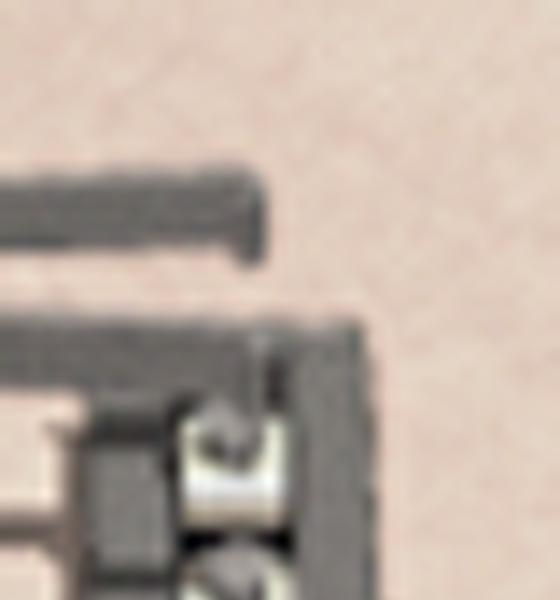

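```bash
python3 - <<'E'
from h import *
s=load('w8')
a=ray(s,249.0,389,.0978); b=ray(s,315.8,389,.0978); m=(a+b)/2; print('leg R',a,'leg L',b,'gap',np.hypot(*(a-b)[:2]))
B=np.array([.38587,-.16701]); d=m[:2]-B; print('heading',np.degrees(np.arctan2(d[1],d[0])),'dist',np.hypot(*d))
d/=np.hypot(*d); tm=B+d*.155; print('tipmid',tm)
n=np.array([-d[1],d[0]]); print('tips pred L',tm+n*.015,'R',tm-n*.015)
s2=load('s8')
for z in (.0765,.0775,.0785): print('side L',ray(s2,292.3,253.2,z),'R',ray(s2,293.2,263,z))
# studs in side view
im=s2['img']; 
F=np.array([.5387,-.186,.045]);S=np.array([.5398,-.156,.045]); print('stud proj side F',proj(s2,F),'S',proj(s2,S))
print('wrist proj',proj(s,F),proj(s,S))
crop(s2,275,255,40,40,14,'st.png')
E
```

```text
leg R [ 0.52869502 -0.18884074  0.0978    ] leg L [ 0.53035799 -0.15845188  0.0978    ] gap 0.03043432231370645
heading -2.644937829158606 dist 0.14380970636534518
tipmid [ 0.54070488 -0.1741627 ]
tips pred L [ 0.54139707 -0.15917868] R [ 0.54001268 -0.18914672]
side L [ 0.54258879 -0.15518775  0.0765    ] R [ 0.54255597 -0.18344817  0.0765    ]
side L [ 0.54250167 -0.15624199  0.0775    ] R [ 0.5424689  -0.18445935  0.0775    ]
side L [ 0.54241455 -0.15729624  0.0785    ] R [ 0.54238183 -0.18547054  0.0785    ]
stud proj side F [291.07120536 275.0866418 ] S [290.69799429 264.57302818]
wrist proj [262.88112204 331.6784274 ] [312.66301863 330.88942523]
```

View pics/st.png

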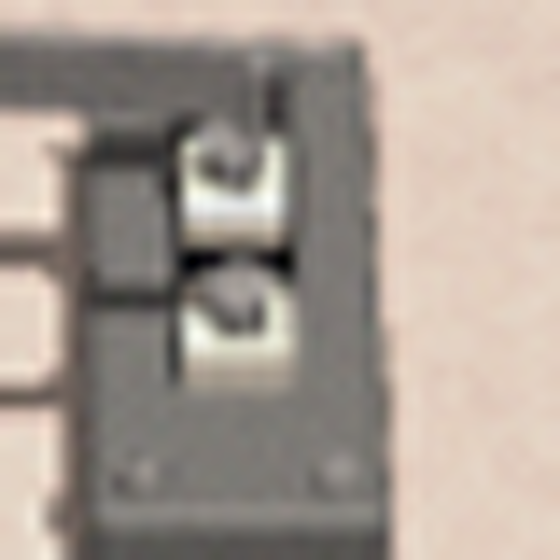

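```bash
python3 - <<'E'
from h import *
s=load('s8'); K,e,A=g(s); D=s['depth']
v,u=np.mgrid[0:420,0:560]
P=np.stack([(u-K[0,2])/K[0,0]*D,(v-K[1,2])/K[1,1]*D,D],-1)@A.T+e
np.set_printoptions(linewidth=200)
for vv in list(range(246,284)): print(vv,[tuple((P[vv,uu]*1000).round(0).astype(int)) for uu in (284,288,291,293)])
s=load('w8'); K,e,A=g(s); D=s['depth']
P=np.stack([(u-K[0,2])/K[0,0]*D,(v-K[1,2])/K[1,1]*D,D],-1)@A.T+e
print('wrist')
for vv in (320,326,332,350,370,385): print(vv,[(uu,*(P[vv,uu]*1000).round(1)) for uu in (248,250,252,262,264,267,313,315,317)])
E
```

```text
246 [(np.int64(532), np.int64(-49), np.int64(-1)), (np.int64(534), np.int64(-156), np.int64(97)), (np.int64(539), np.int64(-157), np.int64(98)), (np.int64(552), np.int64(-53), np.int64(2))]
247 [(np.int64(525), np.int64(-158), np.int64(97)), (np.int64(533), np.int64(-157), np.int64(95)), (np.int64(539), np.int64(-159), np.int64(97)), (np.int64(544), np.int64(-155), np.int64(93))]
248 [(np.int64(525), np.int64(-158), np.int64(94)), (np.int64(533), np.int64(-159), np.int64(95)), (np.int64(540), np.int64(-157), np.int64(93)), (np.int64(543), np.int64(-159), np.int64(94))]
249 [(np.int64(525), np.int64(-159), np.int64(92)), (np.int64(534), np.int64(-156), np.int64(89)), (np.int64(539), np.int64(-158), np.int64(91)), (np.int64(543), np.int64(-161), np.int64(93))]
250 [(np.int64(525), np.int64(-160), np.int64(90)), (np.int64(533), np.int64(-158), np.int64(89)), (np.int64(540), np.int64(-158), np.int64(88)), (np.int64(544), np.int64(-158), np.int64(88))]
251 [(np.int64(525), np.int64(-160), np.int64(87)), (np.int64(533), np.int64(-160), np.int64(88)), (np.int64(540), np.int64(-157), np.int6
[... 8998 characters left out ...]
np.float64(519.1), np.float64(-158.5), np.float64(98.2)), (317, np.float64(519.2), np.float64(-157.6), np.float64(98.1))]
385 [(248, np.float64(524.2), np.float64(-188.7), np.float64(100.0)), (250, np.float64(525.6), np.float64(-188.0), np.float64(98.6)), (252, np.float64(525.0), np.float64(-187.0), np.float64(99.3)), (262, np.float64(623.3), np.float64(-195.4), np.float64(1.3)), (264, np.float64(623.6), np.float64(-193.8), np.float64(1.2)), (267, np.float64(622.3), np.float64(-191.3), np.float64(2.6)), (313, np.float64(527.9), np.float64(-159.7), np.float64(97.9)), (315, np.float64(526.6), np.float64(-158.8), np.float64(99.2)), (317, np.float64(528.1), np.float64(-157.8), np.float64(97.8))]
```

```bash
python3 - <<'E'
from h import *
s=load('w7'); c=s['img'][118:158,75:160,::-1]; cv2.imwrite('pics/c7.png',cv2.resize(c,None,fx=9,fy=9,interpolation=cv2.INTER_CUBIC))
# template shift between studs (subpixel) in w6,w7
for n,(u,v),(u2,v2) in (('w6',(99,134),(136,135)),('w7',(95,137),(131,138))):
    s=load(n); gim=cv2.cvtColor(s['img'],cv2.COLOR_RGB2GRAY).astype(np.float32)
    w=7
    a=cv2.getRectSubPix(gim,(2*w+1,2*w+1),(u,v)); b=cv2.getRectSubPix(gim,(2*w+1,2*w+1),(u2,v2))
    sh,r=cv2.phaseCorrelate(a,b,cv2.createHanningWindow((2*w+1,2*w+1),cv2.CV_32F))
    p,q=ray(s,u,v,.045),ray(s,u2+sh[0],v2+sh[1],.045); d=(q-p)[:2]
    print(n,sh,r,'spacing',np.hypot(*d),'yaw',np.degrees(np.arctan2(d[1],d[0]))-90)
E
```

```text
w6 (-0.15538396328912718, 0.6761277315507863) 0.9739643383026123 spacing 0.029923945662779824 yaw -3.150468470334502
w7 (0.9414589114380068, 0.22593331700629715) 0.8971284378899468 spacing 0.029893040498232982 yaw -2.098187345835427
```

View pics/c7.png

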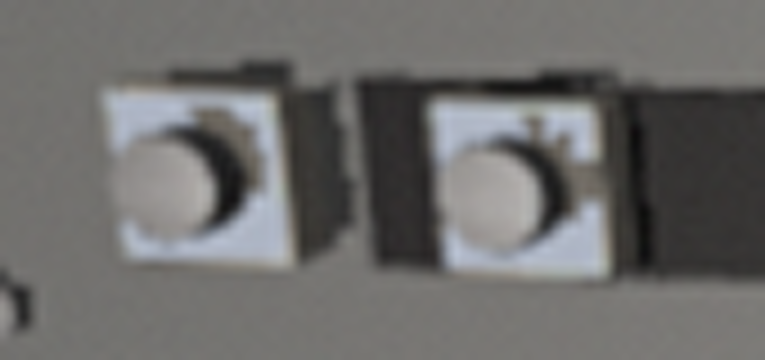

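Call:
jog_arm(
  motion=[
    [0, 0, 0, 0.2, 154],
    [0, 0.1, -0.3, 0.3, 154],
    [-0.1, 0.1, -0.5, 0, 154],
    [-0.1, 0, -0.6, 0, 154],
    [0, 0, -0.5, 0, 154],
    [0, 0, -0.3, 0, 154],
    [0, 0, 0, 0, 154],
  ],
)

```text
t: 9.72
tcp_pos: [0.481, -0.1693, 0.0616]
tool_rot: [0.025, 1.0, -0.004, 0.01]
force: [0.3, -0.2, -0.9]
finger_gap: 0.4
```

```bash
python3 -c "
from h import *
s=stt()
for n in ['wrist','side']: s=snap(n,n[0]+'9.png')
"; python3 m.py w9 s9
```

```text
t9.72 tcp [ 481.  -169.3   61.6] yawy 87.17 zax(mrad) [19.6 -7.7] yz -6.8 xz -19.9 F [ 0.29 -0.23 -0.92] T [-0.042 -0.008  0.002] gap 33.99
bridge [ 0.38540171 -0.16652115  0.07855749] leg65 -0.0016456859658713074 pitch mrad (tips up +) -2.241322551866268
```

View pics/tw.png

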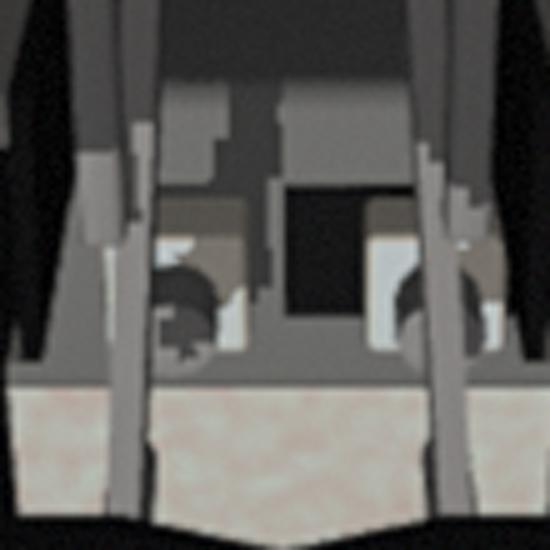

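View pics/ts.png

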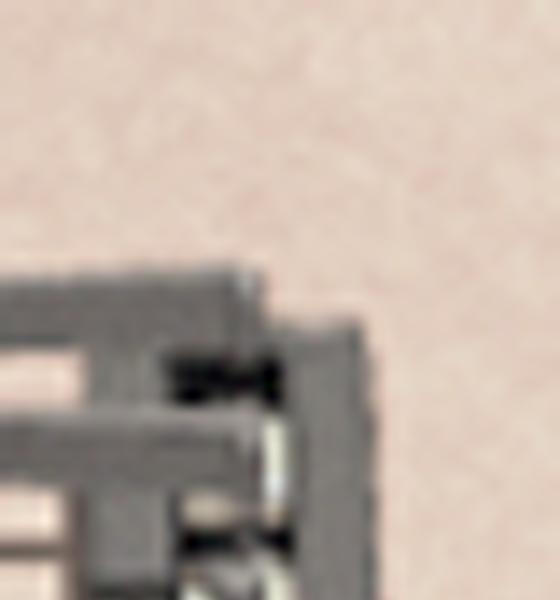

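```bash
cat > sd.py <<'E'
from h import *
import sys
s=load(sys.argv[1]); K,e,A=g(s); D=s['depth']
v,u=np.mgrid[0:420,0:560]
P=np.stack([(u-K[0,2])/K[0,0]*D,(v-K[1,2])/K[1,1]*D,D],-1)@A.T+e
for vv in range(252,284):
    print(vv,[tuple(int(t) for t in (P[vv,uu]*1000).round(0)) for uu in (284,287,289,291,292,293,294)])
# near-face stats: points with y in bands, z band of the legs
z0,z1=float(sys.argv[2]),float(sys.argv[3])
R_=P[250:285,275:294].reshape(-1,3); m=(R_[:,2]>z0)&(R_[:,2]<z1)
for lo,hi in ((-.2,-.175),(-.17,-.145)):
    k=m&(R_[:,1]>lo)&(R_[:,1]<hi); print('face y',np.median(R_[k][:,1]),k.sum(),'xmax',R_[k][:,0].max(),'ztop',R_[k][:,2].max())
E
python3 sd.py s9 .057 .07 | tail -34; python3 sd.py s8 .08 .092|tail -2
```

```text
252 [(531, -71, 1), (538, -68, -2), (542, -71, 1), (546, -72, 1), (549, -71, 0), (551, -71, 1), (553, -71, 0)]
253 [(530, -74, 1), (532, -153, 75), (536, -154, 76), (540, -156, 77), (549, -68, -5), (551, -75, 1), (553, -75, 1)]
254 [(526, -154, 74), (532, -156, 76), (536, -156, 75), (540, -157, 76), (542, -155, 74), (551, -76, -1), (553, -77, 0)]
255 [(525, -159, 75), (532, -158, 74), (536, -157, 73), (540, -158, 74), (542, -158, 74), (550, -80, 0), (553, -82, 2)]
256 [(526, -157, 71), (532, -158, 72), (536, -159, 73), (540, -160, 73), (542, -155, 69), (550, -81, -3), (553, -83, -1)]
257 [(526, -158, 69), (532, -157, 68), (536, -158, 68), (540, -157, 68), (542, -157, 68), (547, -118, 30), (549, -119, 31)]
258 [(526, -155, 64), (532, -158, 67), (536, -157, 65), (540, -158, 66), (542, -158, 66), (547, -119, 28), (549, -120, 29)]
259 [(526, -155, 61), (534, -124, 31), (538, -126, 32), (540, -156, 61), (542, -156, 61), (547, -125, 31), (549, -122, 28)]
260 [(527, -127, 31), (534, -127, 30), (538, -126, 29), (540, -156, 59), (542, -158, 60), (547, -125, 28), (549, -129, 31)]
261 [(527, -1
[... 2457 characters left out ...]
-192, 37)]
281 [(524, -186, 28), (531, -188, 30), (534, -191, 33), (539, -190, 32), (540, -191, 33), (542, -192, 34), (545, -191, 33)]
282 [(524, -191, 30), (530, -191, 31), (534, -192, 31), (539, -191, 30), (540, -192, 31), (543, -189, 28), (545, -191, 30)]
283 [(524, -192, 29), (530, -193, 30), (534, -193, 30), (538, -192, 29), (540, -193, 29), (542, -193, 29), (544, -195, 31)]
face y -0.1865016736059391 58 xmax 0.5422292138865337 ztop 0.06993508037891893
face y -0.15703709506419766 52 xmax 0.5421932303381692 ztop 0.06995304946728009
face y -0.18833694910242654 56 xmax 0.5416559830061735 ztop 0.09193024167929309
face y -0.15885830883513197 55 xmax 0.543611371614456 ztop 0.09067775466729411
```

Call:
jog_arm(
  motion=[
    [-0.1, 0.1, 0, 0, 154],
    [-0.05, 0.05, -0.2, 0, 154],
    [0, 0, -0.3, 0, 154],
    [0, 0, -0.2, 0, 154],
    [0, 0, -0.1, 0, 154],
    [0, 0, 0, 0, 154],
  ],
)

```text
t: 10.32
tcp_pos: [0.4801, -0.1681, 0.0538]
tool_rot: [0.025, 1.0, -0.004, 0.011]
force: [-0.4, 1.0, -1.1]
finger_gap: 0.401
```

```bash
python3 -c "
from h import *
s=stt()
for n in ['wrist','side']: s=snap(n,n[0]+'10.png')
"; python3 m.py w10 s10;python3 sd.py s10 .057 .07 | sed -n '6,30p'
```

```text
t10.32 tcp [ 480.1 -168.1   53.8] yawy 87.17 zax(mrad) [21.4 -8.9] yz -7.8 xz -21.8 F [-0.43  1.01 -1.06] T [0.033 0.024 0.034] gap 34.07
bridge [ 0.3844843  -0.16532963  0.07052129] leg65 -0.0014969943215478454 pitch mrad (tips up +) 0.04624120695622514
257 [(526, -155, 66), (532, -154, 65), (536, -154, 65), (540, -157, 67), (542, -153, 64), (547, -119, 31), (550, -118, 30)]
258 [(526, -156, 65), (532, -155, 63), (536, -155, 63), (540, -156, 64), (542, -154, 62), (547, -122, 30), (549, -122, 31)]
259 [(526, -158, 63), (532, -155, 61), (536, -156, 61), (540, -157, 62), (542, -158, 63), (547, -123, 29), (549, -122, 28)]
260 [(526, -154, 57), (532, -156, 59), (536, -154, 56), (540, -157, 59), (542, -157, 59), (547, -127, 30), (549, -125, 27)]
261 [(526, -155, 55), (532, -157, 56), (536, -154, 53), (540, -157, 56), (542, -158, 57), (547, -131, 30), (549, -132, 32)]
262 [(527, -133, 31), (534, -133, 30), (538, -133, 30), (540, -155, 51), (542, -156, 52), (547, -131, 28), (548, -134, 30)]
263 [(527, -138, 32), (533, -136, 30), (538, -137, 31), (541, -153, 47), (543, -152, 46), (546, -136,
[... 1554 characters left out ...]
, -186, 43), (538, -187, 44), (540, -188, 44), (543, -187, 43), (545, -183, 39)]
277 [(525, -177, 31), (531, -176, 29), (535, -184, 37), (538, -189, 42), (541, -188, 41), (543, -187, 40), (545, -187, 40)]
278 [(525, -180, 30), (531, -178, 29), (535, -187, 38), (539, -188, 38), (541, -186, 37), (543, -187, 37), (545, -187, 37)]
279 [(525, -182, 30), (531, -182, 30), (534, -189, 37), (539, -189, 36), (540, -191, 38), (542, -191, 39), (545, -190, 38)]
280 [(525, -185, 30), (531, -183, 27), (534, -192, 38), (538, -190, 35), (540, -191, 35), (542, -194, 39), (544, -191, 36)]
281 [(524, -189, 31), (530, -190, 32), (534, -191, 33), (539, -190, 32), (540, -191, 33), (542, -193, 35), (544, -194, 36)]
```

View pics/tw.png

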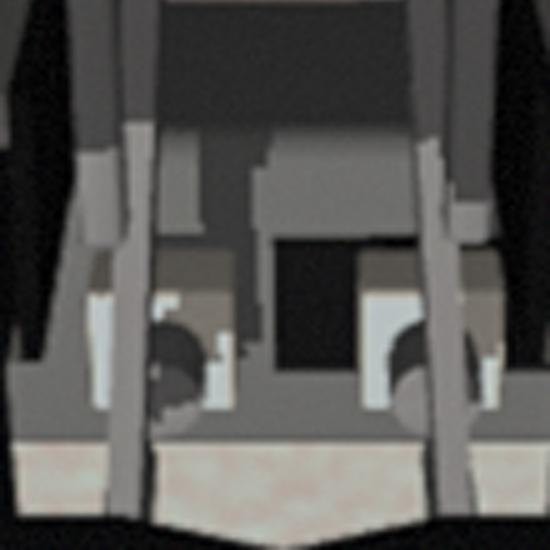

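View pics/ts.png

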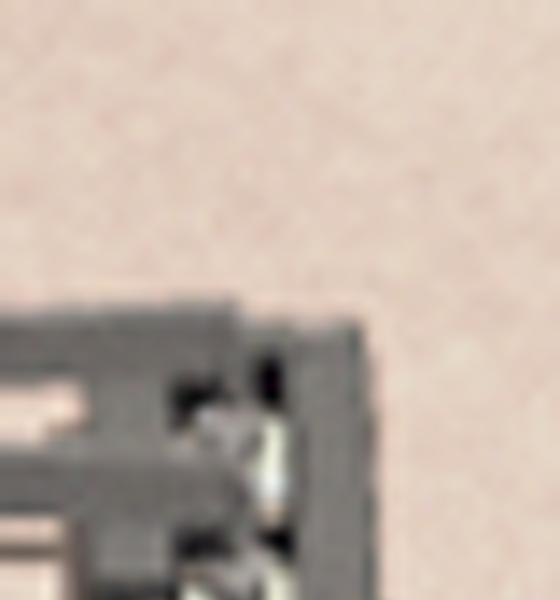

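Call:
jog_arm(
  motion=[
    [0, 0.05, 0, 0, 154],
    [0, 0.03, 0, 0, 154],
    [0, 0, -0.15, 0, 154],
    [0, 0, -0.2, 0, 154],
    [0, 0, -0.2, 0, 154],
    [0, 0, -0.1, 0, 154],
    [0, 0, 0, 0, 154],
  ],
)

```text
t: 11.0
tcp_pos: [0.4807, -0.1676, 0.0472]
tool_rot: [0.025, 1.0, -0.005, 0.012]
force: [0.2, 0.3, -1.0]
finger_gap: 0.398
```

```bash
python3 -c "
from h import *
s=stt()
for n in ['wrist','side']: s=snap(n,n[0]+'11.png')
"; python3 m.py w11 s11;python3 sd.py s11 .057 .07 | sed -n '8,30p'
```

```text
t11.00 tcp [ 480.7 -167.6   47.2] yawy 87.17 zax(mrad) [22.9 -9.8] yz -8.7 xz -23.3 F [ 0.23  0.28 -1.  ] T [ 0.027 -0.005  0.026] gap 33.86
bridge [ 0.3850416  -0.16480703  0.06371194] leg65 -0.0012437595198858814 pitch mrad (tips up +) 3.9421612325249016
259 [(526, -155, 61), (532, -156, 61), (536, -156, 61), (540, -155, 60), (542, -154, 59), (547, -124, 30), (549, -124, 30)]
260 [(526, -155, 58), (532, -157, 60), (536, -156, 59), (540, -158, 60), (542, -154, 56), (547, -129, 31), (549, -129, 31)]
261 [(526, -154, 54), (532, -155, 54), (536, -156, 55), (540, -155, 55), (542, -156, 55), (546, -132, 31), (549, -130, 30)]
262 [(526, -157, 54), (532, -154, 51), (536, -155, 51), (540, -154, 51), (542, -157, 53), (546, -134, 31), (549, -133, 30)]
263 [(526, -155, 50), (532, -156, 49), (536, -154, 48), (540, -156, 50), (542, -156, 49), (546, -137, 31), (548, -137, 31)]
264 [(527, -140, 31), (533, -138, 29), (536, -152, 43), (540, -156, 47), (543, -155, 45), (545, -149, 39), (547, -148, 39)]
265 [(527, -140, 29), (533, -147, 35), (536, -154, 42), (541, -155, 43), (543, -155, 43), (545, -15
[... 1308 characters left out ...]
, -186, 42), (538, -188, 44), (540, -189, 45), (542, -188, 45), (545, -183, 39)]
277 [(525, -176, 29), (531, -176, 29), (535, -185, 38), (538, -189, 43), (541, -188, 42), (543, -187, 40), (545, -184, 37)]
278 [(525, -180, 31), (531, -179, 30), (535, -187, 38), (538, -190, 41), (541, -186, 37), (543, -186, 36), (545, -186, 36)]
279 [(525, -183, 31), (531, -182, 30), (534, -190, 38), (538, -191, 38), (541, -188, 36), (543, -189, 37), (544, -191, 38)]
280 [(524, -185, 31), (531, -185, 30), (534, -190, 35), (538, -192, 37), (541, -190, 35), (542, -193, 38), (544, -192, 37)]
281 [(524, -188, 31), (530, -189, 31), (534, -193, 35), (538, -192, 34), (540, -193, 35), (542, -193, 35), (544, -192, 34)]
```

View pics/tw.png

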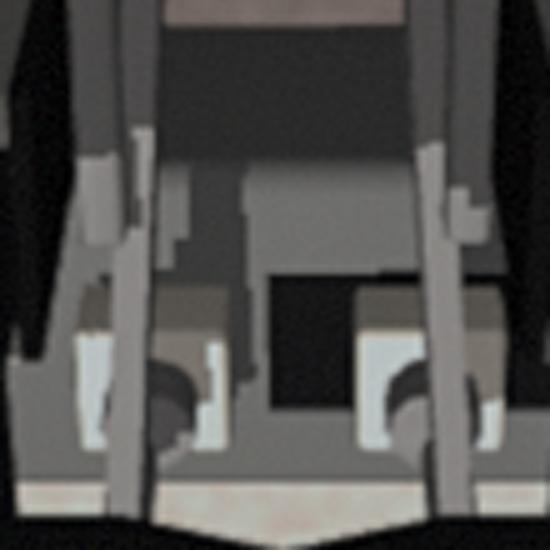

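View pics/ts.png

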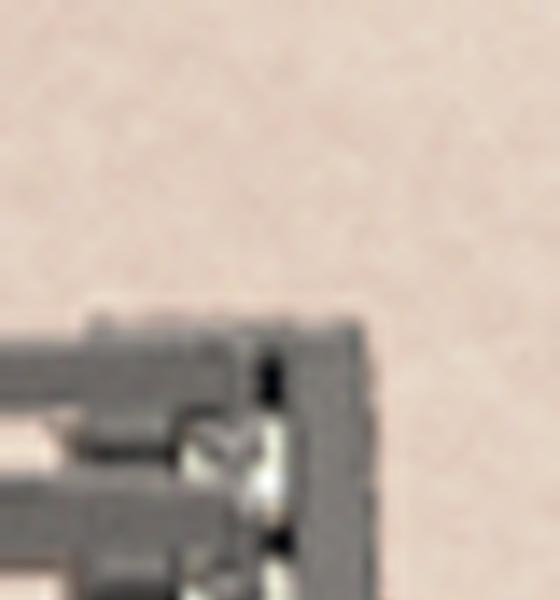

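```bash
cat > studz.py <<'E'
from h import *
import sys
v,u=np.mgrid[0:420,0:560]
for n in sys.argv[1:]:
    s=load(n); K,e,A=g(s); D=s['depth']
    P=np.stack([(u-K[0,2])/K[0,0]*D,(v-K[1,2])/K[1,1]*D,D],-1)@A.T+e
    for nm,c in (('F',(.5388,-.1855)),('S',(.5400,-.1555))):
        r=np.hypot(P[...,0]-c[0],P[...,1]-c[1]); m=(r<.0045)&(P[...,2]>.036)&(P[...,2]<.0485)
        q=P[m]; b=(abs(P[...,0]-c[0])<.007)&(abs(P[...,1]-c[1])<.007)&(r>.006)&(P[...,2]>.034)&(P[...,2]<.0415)
        print(n,nm,'n',m.sum(),'z med %.4f'%np.median(q[:,2]) if m.any() else '', 'pct',np.percentile(q[:,2],[10,25,75,90]).round(4) if m.any() else '','boss %.4f n%d'%(np.median(P[b][:,2]),b.sum()))
E
python3 studz.py w6 w7 w8 w9 w10 w11
```

```text
w6 F n 91 z med 0.0465 pct [0.0456 0.046  0.0472 0.0474] boss 0.0394 n102
w6 S n 95 z med 0.0467 pct [0.0453 0.0459 0.0472 0.0476] boss 0.0395 n102
w7 F n 92 z med 0.0466 pct [0.0457 0.0462 0.0471 0.0475] boss 0.0394 n109
w7 S n 98 z med 0.0467 pct [0.0458 0.0461 0.047  0.0474] boss 0.0394 n103
w8 F n 170 z med 0.0463 pct [0.0426 0.0457 0.0467 0.0471] boss 0.0394 n98
w8 S n 17 z med 0.0460 pct [0.0401 0.0457 0.0463 0.047 ] boss 0.0394 n74
w9 F n 135 z med 0.0463 pct [0.044  0.0459 0.0467 0.0471] boss 0.0396 n99
w9 S n 72 z med 0.0464 pct [0.0458 0.0461 0.0468 0.047 ] boss 0.0393 n157
w10 F n 99 z med 0.0466 pct [0.0457 0.0462 0.0468 0.0472] boss 0.0394 n156
w10 S n 94 z med 0.0463 pct [0.044  0.0458 0.0466 0.0468] boss 0.0393 n160
w11 F n 91 z med 0.0448 pct [0.0418 0.0443 0.0451 0.0457] boss 0.0394 n170
w11 S n 101 z med 0.0448 pct [0.0422 0.0444 0.0452 0.0457] boss 0.0394 n172
```

Stud tops read 44.8 mm against 46.5 mm free in the same camera, so both are about 1.7 mm in. I'll push 1.2 mm further, then hold.

Call:
jog_arm(
  motion=[
    [0, 0, -0.06, 0, 154],
    [0, 0, -0.06, 0, 154],
    [0, 0, 0, 0, 154],
    [0, 0, 0, 0, 154],
  ],
)

```text
t: 11.43
tcp_pos: [0.4808, -0.1676, 0.0462]
tool_rot: [0.025, 1.0, -0.005, 0.012]
force: [0.1, -0.7, -0.1]
finger_gap: 0.399
```

```bash
python3 -c "
from h import *
s=stt()
for n in ['wrist','side']: s=snap(n,n[0]+'12.png')
"; python3 m.py w12 s12; python3 studz.py w12
```

```text
t11.43 tcp [ 480.8 -167.6   46.2] yawy 87.17 zax(mrad) [23.1 -9.9] yz -8.7 xz -23.5 F [ 0.11 -0.75 -0.06] T [ 0.008 -0.047  0.01 ] gap 33.92
bridge [ 0.3850501  -0.16485295  0.06261155] leg65 -0.0013270569533288673 pitch mrad (tips up +) 2.660662256478965
w12 F n 94 z med 0.0437 pct [0.0428 0.0434 0.0441 0.0459] boss 0.0393 n175
w12 S n 115 z med 0.0437 pct [0.0425 0.0433 0.0441 0.0461] boss 0.0393 n180
```

View pics/tw.png

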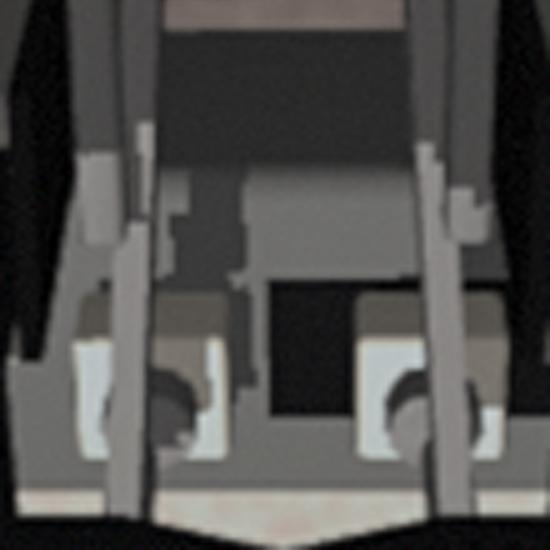

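View pics/ts.png

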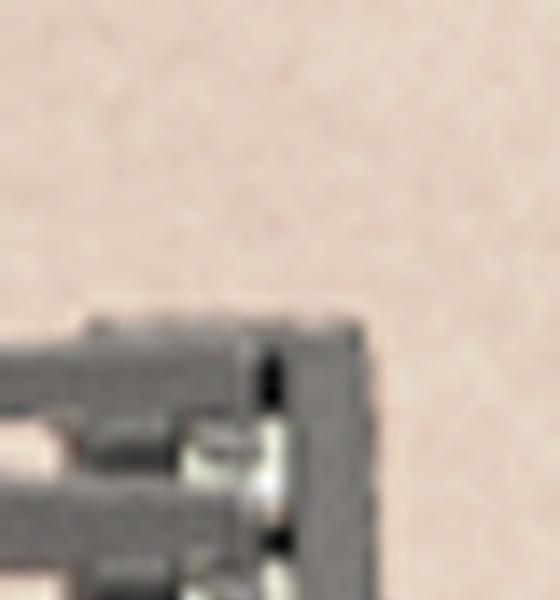

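```bash
python3 - <<'E'
from h import *
s=load('w12'); zt=.0626-.0013
px=lambda a,b:(225+(a+.5)/5-.5, 240+(b+250.5)/5-.5)
def leg(p,q):
    a=ray(s,*px(*p),zt); b=ray(s,*px(*q),zt); d=b-a; return a,b,d/d[0]
for nm,p,q in (('R',(131,300),(127,490)),('L',(444,300),(454,490))):
    a,b,d=leg(p,q); print(nm,a,b,'extrap to .5395',b+d*(.5395-b[0]))
print('boss',[ray(s,*px(a,b),.038) for a,b in ((150,400),(430.5,400))])
print('stud',[ray(s,*px(a,b),.0422) for a,b in ((152,430),(430,430))])
E
```

```text
R [ 0.50636148 -0.1826918   0.0613    ] [ 0.52770208 -0.1847039   0.0613    ] extrap to .5395 [ 0.5395     -0.18581628  0.0613    ]
L [ 0.5074656  -0.15543684  0.0613    ] [ 0.52886192 -0.15491984  0.0613    ] extrap to .5395 [ 0.5395     -0.15466279  0.0613    ]
boss [array([ 0.53960198, -0.18531254,  0.038     ]), array([ 0.54077696, -0.15571798,  0.038     ])]
stud [array([ 0.53952768, -0.18476808,  0.0422    ]), array([ 0.54066055, -0.15605346,  0.0422    ])]
```

Call:
jog_arm(
  motion=[
    [0, 0, 0, 0, 154],
    [0, 0, 0, 0, 154],
    [0, 0, 0, 0, 154],
    [0, 0, 0, 0, 154],
    [0, 0, 0, 0, 154],
    [0, 0, 0, 0, 154],
    [0, 0, 0, 0, 154],
    [0, 0, 0, 0, 154],
  ],
)

```text
t: 12.2
tcp_pos: [0.4807, -0.1676, 0.0463]
tool_rot: [0.025, 1.0, -0.005, 0.012]
force: [-0.3, 0.4, -0.7]
finger_gap: 0.401
```

Let me check the gap independently and scale-free, from the legs' angle change between the relaxed and squeezed pictures.

```bash
cat > legs.py <<'E'
from h import *
import sys
def angs(n):
    s=load(n); K,e,A=g(s); D=s['depth']
    v,u=np.mgrid[0:420,0:560]
    P=np.stack([(u-K[0,2])/K[0,0]*D,(v-K[1,2])/K[1,1]*D,D],-1)@A.T+e
    zt=np.median(P[20:65,250:305,2]); G=cv2.cvtColor(s['img'],cv2.COLOR_RGB2GRAY).astype(float)
    m=(abs(P[...,2]-(zt-.0018))<.004)&(D>0)
    out=[]
    rows=range(100,225)
    L,Rr=[],[]
    for r in rows:
        idx=np.where(m[r,225:345])[0]+225
        if len(idx)<4: continue
        gp=np.where(np.diff(idx)>4)[0]
        if len(gp)!=1: continue
        a,b=idx[:gp[0]+1],idx[gp[0]+1:]
        Rr.append((a.mean(),r)); L.append((b.mean(),r))
    res=[]
    for pts in (Rr,L):
        W=np.array([ray(s,uu,vv,zt-.0018)[:2] for uu,vv in pts]); vx,vy,_,_=cv2.fitLine(W.astype(np.float32),cv2.DIST_HUBER,0,1e-4,1e-4).ravel()
        d=np.array([vx,vy]); d*=np.sign(d[0]); c=W.mean(0); res.append((np.arctan2(d[1],d[0]),c,d,len(pts)))
    return res,zt
for n in sys.argv[1:]:
    (r,l),zt=angs(n); print(n,'angle between legs mrad %.1f'%((l[0]-r[0])*1000),'n',r[3],l[3],'mid heading deg %.2f'%np.degrees((l[0]+r[0])/2))
E
python3 legs.py w2 w3 w4 w5 w6 w7 w8 w9 w10 w11 w12
```

```text
w2 angle between legs mrad 102.6 n 120 120 mid heading deg 28.55
w3 angle between legs mrad 322.7 n 125 125 mid heading deg 25.35
w4 angle between legs mrad 213.4 n 125 125 mid heading deg 26.23
w5 angle between legs mrad 196.2 n 125 125 mid heading deg 26.24
w6 angle between legs mrad 196.9 n 125 125 mid heading deg 0.30
w7 angle between legs mrad 134.3 n 125 125 mid heading deg 0.48
w8 angle between legs mrad 135.5 n 125 125 mid heading deg -2.72
w9 angle between legs mrad 131.6 n 125 125 mid heading deg -2.12
w10 angle between legs mrad 131.5 n 125 125 mid heading deg -2.13
w11 angle between legs mrad 131.0 n 125 125 mid heading deg -2.14
w12 angle between legs mrad 131.4 n 125 125 mid heading deg -2.14
```

The leg angle says the tip gap is 31.3 mm. The relaxed picture gives 322.7 mrad against 321.6 nominal, so I trust it. The studs are 29.8 to 30 mm apart, so I'll close 2 counts.

Call:
jog_arm(
  motion=[
    [0, 0, 0, 0, 155],
    [0, 0, 0, 0, 156],
    [0, 0, 0, 0, 156],
    [0, 0, 0, 0, 156],
  ],
)

```text
t: 12.53
tcp_pos: [0.4808, -0.1677, 0.0463]
tool_rot: [0.025, 1.0, -0.005, 0.012]
force: [0.9, -0.0, -1.7]
finger_gap: 0.395
```

```bash
python3 -c "
from h import *
s=stt()
for n in ['wrist','side']: s=snap(n,n[0]+'13.png')
"; python3 m.py w13 s13; python3 studz.py w13; python3 legs.py w13
```

```text
t12.53 tcp [ 480.8 -167.7   46.3] yawy 87.17 zax(mrad) [ 23.2 -10.1] yz -8.9 xz -23.7 F [ 0.88 -0.02 -1.74] T [ 0.049  0.016 -0.003] gap 33.54
bridge [ 0.38510254 -0.16488106  0.06274869] leg65 -0.001307587108333591 pitch mrad (tips up +) 2.960198333329369
w13 F n 93 z med 0.0438 pct [0.042  0.0434 0.0443 0.0451] boss 0.0393 n178
w13 S n 97 z med 0.0439 pct [0.0429 0.0435 0.0444 0.0466] boss 0.0394 n177
w13 angle between legs mrad 123.8 n 125 125 mid heading deg -2.10
```

View pics/tw.png

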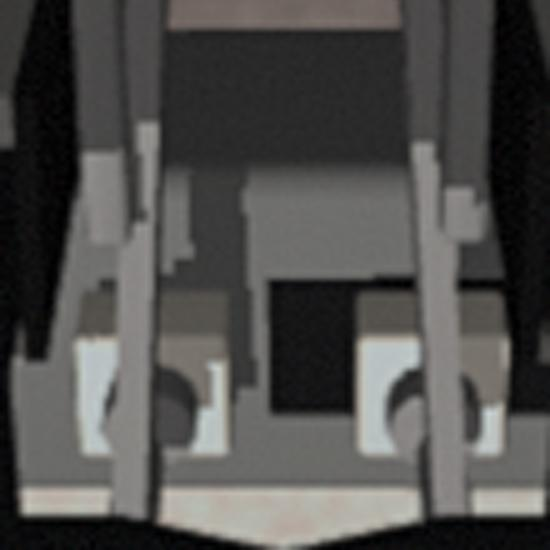

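The gap is now 30.2 mm, the studs are pressed about 2.7 mm, and the carriage boss hasn't moved. Now I hold still.

Call:
jog_arm(
  motion=[
    [0, 0, 0, 0, 156],
    [0, 0, 0, 0, 156],
    [0, 0, 0, 0, 156],
    [0, 0, 0, 0, 156],
    [0, 0, 0, 0, 156],
    [0, 0, 0, 0, 156],
    [0, 0, 0, 0, 156],
    [0, 0, 0, 0, 156],
    [0, 0, 0, 0, 156],
    [0, 0, 0, 0, 156],
  ],
)

```text
t: 13.47
tcp_pos: [0.4808, -0.1676, 0.0463]
tool_rot: [0.025, 1.0, -0.005, 0.012]
force: [0.5, -0.1, -1.3]
finger_gap: 0.394
```

Call:
jog_arm(
  motion=[
    [0, 0, 0, 0, 156],
    [0, 0, 0, 0, 156],
    [0, 0, 0, 0, 156],
    [0, 0, 0, 0, 156],
    [0, 0, 0, 0, 156],
    [0, 0, 0, 0, 156],
    [0, 0, 0, 0, 156],
    [0, 0, 0, 0, 156],
    [0, 0, 0, 0, 156],
    [0, 0, 0, 0, 156],
  ],
)

```text
t: 14.3
tcp_pos: [0.4808, -0.1677, 0.0463]
tool_rot: [0.025, 1.0, -0.005, 0.012]
force: [-0.2, 0.0, -0.8]
finger_gap: 0.394
```

Call:
jog_arm(
  motion=[
    [0, 0, 0, 0, 156],
    [0, 0, 0, 0, 156],
    [0, 0, 0, 0, 156],
    [0, 0, 0, 0, 156],
    [0, 0, 0, 0, 156],
    [0, 0, 0, 0, 156],
    [0, 0, 0, 0, 156],
    [0, 0, 0, 0, 156],
    [0, 0, 0, 0, 156],
    [0, 0, 0, 0, 156],
  ],
)

```text
t: 15.13
tcp_pos: [0.4808, -0.1676, 0.0463]
tool_rot: [0.025, 1.0, -0.005, 0.012]
force: [0.1, 0.2, -0.8]
finger_gap: 0.392
```

```bash
python3 -c "
from h import *
s=stt()
for n in ['wrist','side']: s=snap(n,n[0]+'14.png')
"; python3 m.py w14 s14; python3 studz.py w14; python3 legs.py w14
```

```text
t15.13 tcp [ 480.8 -167.6   46.3] yawy 87.17 zax(mrad) [ 23.2 -10. ] yz -8.9 xz -23.7 F [ 0.12  0.16 -0.82] T [ 0.014 -0.069  0.069] gap 33.31
bridge [ 0.38511654 -0.16485072  0.06278001] leg65 -0.001312361774340881 pitch mrad (tips up +) 2.8867419332172144
w14 F n 92 z med 0.0438 pct [0.041  0.0435 0.0441 0.045 ] boss 0.0394 n176
w14 S n 98 z med 0.0437 pct [0.043  0.0432 0.0442 0.0457] boss 0.0396 n172
w14 angle between legs mrad 124.6 n 125 125 mid heading deg -2.09
```

View pics/s14.png

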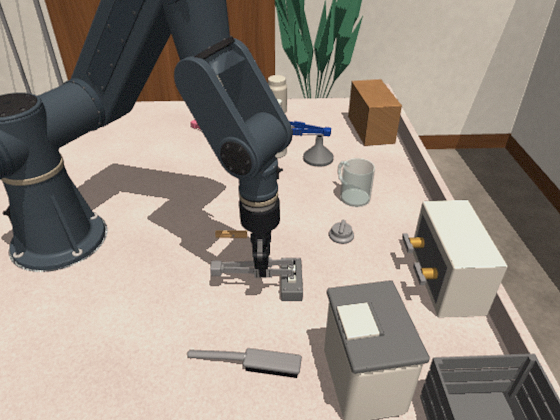

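View pics/tw.png

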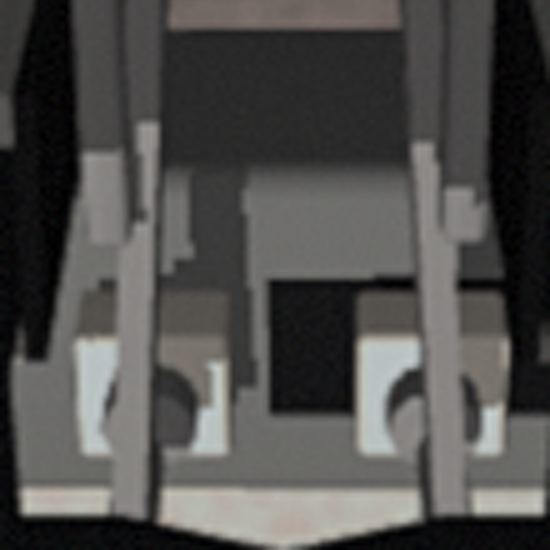

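Position, press and gap stayed steady for 2.5 s and the bystanders are where they were, so I'm handing in.

```bash
python3 -c "
from station import *
print(sign_off())"
```

```text
the job is handed in; nothing more can be done
None
```

I picked up the steel tweezers by their finger plates and pressed one tip onto each sensor stud. I held them there for about 2.5 s and handed in at about 15.2 s while still holding.

**Last checks**
- **Studs:** both are pressed about 2.7 mm of their 6 mm travel. The wrist depth reads 43.8 mm now against 46.5 mm when free.
- **Tip gap:** about 30.3 mm from the change in leg angle, against a stud spacing measured at 29.8–30.0 mm.
- **Level and steady:** the tweezers pitch about 3 mrad, and the tool position moved no more than 0.1 mm during the hold.
- **Surroundings:** the sliding boss did not visibly move, and the bystanders visible in the side view look undisturbed. The arm hides some of the scene there.

**What disagreed**
- **Gripper reading:** its opening reads about 1 mm narrower than the leg angle implies. At first it suggested 30.0 mm when the tips were really about 31.3 mm apart, so I trusted the angle and closed two more counts.
- **Centring:** the wrist and side cameras differ by about 1 mm on how well the tips are centred on the studs.

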